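# Refit the matched slip yoke, marks in line

## Robot

A 6-joint arm with a two-finger parallel gripper is mounted at the origin on a cart in front of the work surface, level with it; the furniture and walls round the work are solid. World frame = base frame: x ahead of the robot, y to its left, z up, the work surface at z = 0. Lengths are in mm, angles in rad, forces in N, time in s.
With the tool pointing down it reaches from about 350 to 875 mm from the base axis. Payload 4.2 kg.
Tool frame: the origin (TCP) lies where the fingers leave the gripper's body, on its centre line; the fingertips stand 73 mm ahead of it and the grasp point (between the pads) lies 54 mm ahead of it; z points along the fingers, y is the direction in which the jaws open and shut (so a half turn about z gives the same grasp; the last joint's range is limited). The gripper opens to 85 mm and grips with 20 to 120 N. Pads are 22 mm wide; open, the fingers measure 114 mm over their backs; the gripper's body (76 mm by 85 mm) begins 54 mm behind the grasp point. The pads swing forward as they close: fully open they stand 13 mm farther back than shut.
Start: joints at [-0.965, 0.385, 0.008, 0, -1.194, -0.259], TCP at [212.446, -587.764, 303.912] pointing down, gripper open.
Joint ranges: [-3.14, 3.14], [-1.21, 2.06], [-1.07, 1.41], [-3.16, 2.05], [-2.99, -0.16], [-3.1, 3.1]. Speed limits (rad/s): [2.79, 2.79, 3.14, 3.14, 3.14, 3.14].

## Interface

Orientations are given as a unit quaternion [x, y, z, w].
In Python, from bench import arm gives the robot as it stands.
- The arm moves only by the tool apply_moves, never from a script. Its argument "increments" is a list that holds one entry, the list of rows, each a list of 7 numbers: the shift along the tool's x, y, z scaled (see below), then the turn, a rotation vector about the tool's x, y, z scaled (see below), then the gripper's target within -1 to 1 (fully open at 1, half-way at 0, shut at -1). A call has 1 to 10 rows; each row is the pose to reach, as a shift and turn from the pose commanded when the call began, along the tool's axes at that moment; what a row does not reach only later rows make up. The controller multiplies each number of a shift by 100 mm and each number of a turn by 0.5 rad. A row lasts 1/10 s, in which the tool goes at most 50 mm and 8.59 degrees, less where a joint would pass 70% of its speed; a pose out of reach is approached as far as the arm can. A call with a number of a shift or a turn outside -1 to 1 is refused whole. A call with a gripper value outside its range is refused whole. The fingers move at their own pace and stop on an object; the grip force is fixed at half the most. Time passes only in rows, so rows that repeat a pose let the fingers close. It gives the time, the measured TCP pose, the force and the opening at its end, in the units of the state.
- arm.read_state(): the state, without advancing time (a new reading comes with each control period).
- arm.get_image(name): name is "scene" or "top" or "wrist"; returns a dict with "img" (420x560x3 uint8, red, green, blue), "fx", "fy", "cx", "cy" (pixels), "pose" (4x4, takes a point from camera to world coordinates). Camera axes: x right, y up, looking along -z (the intrinsics and any distortion apply to the point x, -y, -z); pixel columns grow to the right and rows downward; lengths in mm; the calibration is good to about 2 mm. A picture is of the moment at which its call begins. There is no depth.
- arm.job_done(): hands the job in, once; it reports no verdict.
Trained networks look in a picture, given as the dict that the camera call returned (one of the last four; its "shot" number tells which), for a name from the list of things; names that differ only in an ending like _2 or _b are one class to them, and where a whole thing is asked for, a point or a joint stands for the part that bears it (a point fixed in the world has none). Each returns a list of dicts, best first, with "conf" (0 to 1); they miss things now and then, are a little off and sometimes report something else, mostly with a low value. They report only what shows in the picture. A call takes as long as a camera call. They do not tell look-alikes from the thing itself.
- arm.outline_of(label, picture): "pixels" (420x560 bool, what is visible of it) and "box" ([centre column, centre row, width, height] in pixels, round what is visible of it).
- arm.mark_of(label, picture): "at" ([column, row] in pixels: a listed point, or the origin of a listed thing).
The state is a dict: "clock": time; "joints": joint angles; "joint_vel": joint speeds; "joint_efforts": joint torques, N m; "position": TCP position; "ee_rot": TCP orientation; "contact_force": force on the tool from outside, world axes, zero at the start; "wrist_torque": the same for the moment, N m; "gripper_width": finger opening in mm.
Only numpy, scipy, OpenCV 4.12 (cv2) and the standard library are available. Lean on these libraries where they do the work, as an engineer would, in place of code of your own. Each camera call takes 0.05 s, during which the arm holds its last target.

## Task

Take the blue dust cap off the shaft that is held in the green clamp stand and drop it into the white tub. Then take the slip yoke whose paint mark has the same colour as that shaft's mark and push it fully home on the splines, down to the collar, with the two paint marks lined up: the two were balanced together, so only that yoke in that position will do. Leave the other yoke where it stands, don't disturb the glue bottle or the burnisher, and keep the tub about where it is.

Things in the scene. Friction and masses are not known exactly. Their poses are not given: they have to be found in the camera images.
- clamp_center (a point): Top centre of the green clamp stand's block, 62 mm above the bench, on the axis of the shaft that it holds. Fixed stand: foot 120 x 100 x 12 mm, block 76 x 70 mm, a small pinch screw with tommy bar on its right side, all below 66 mm.
- oak_block: Fixed wooden block 92 x 92 x 62 mm, origin at the centre of its underside, in which the other shaft waits under its own blue cap (top of that cap 155 mm above the bench). Leave it alone.
- shaft_yellow_seat (a point): Seat of the fixed upright shaft with the yellow mark: centre of its collar's top face (66 mm diameter, 95 mm above the bench). z up; x away from the paint mark (mark on the -x side). Above the seat: 6 straight splines, 34 mm across, 7 mm wide, tips chamfered at 47 mm, one along x, and a chamfered nose of 25 mm diameter up to 55 mm. It stands in the clamp stand or in the oak block: this changes.
- shaft_yellow_mark (a point): Yellow paint mark on that shaft's collar, 30 mm from the axis, at seat height. A yoke slides down to the collar with 1.2 mm free at each tooth flank (about 4 deg of turn each way); if the teeth meet end to end, it stops with its underside 47 mm above the seat until turned a little.
- shaft_red_seat (a point): Seat of the fixed upright shaft with the red mark: centre of its collar's top face (66 mm diameter, 95 mm above the bench). z up; x away from the paint mark (mark on the -x side). Above the seat: 6 straight splines, 34 mm across, 7 mm wide, tips chamfered at 47 mm, one along x, and a chamfered nose of 25 mm diameter up to 55 mm. It stands in the clamp stand or in the oak block: this changes.
- shaft_red_mark (a point): Red paint mark on that shaft's collar, 30 mm from the axis, at the height of the seat.
- yoke_yellow_center (a point): Centre (half-way up, on the axis) of the loose dark steel slip yoke with the yellow mark: 97 mm tall, 0.45 kg, upright on its sleeve, ears up. z up; x away from the paint mark (mark on the -x side); y across the ears: outer faces flat, 47 mm apart, each 34 mm wide along x, 10.5 mm thick, 56 to 97 mm above the underside. Grasp from above across them, about 80 mm above the underside.
- yoke_yellow_mark (a point): Yellow paint mark on that yoke's lip, 25 mm from its axis, 4 mm above its underside; it runs up the sleeve. Sleeve: 47 mm diameter, 56 mm long, 54 mm at the lip and top; through bore with 6 teeth 60 deg apart, 28.4 mm across tips, 36.8 mm across grooves, one groove along x, lead-in at the bottom. Both yokes have one shape and would slide on either shaft.
- yoke_red_center (a point): Centre (half-way up, on the axis) of the loose dark steel slip yoke with the red mark: 97 mm tall, 0.45 kg, upright on its sleeve, ears up. z up; x away from the paint mark (mark on the -x side); y across the ears: outer faces flat, 47 mm apart, each 34 mm wide along x, 10.5 mm thick, 56 to 97 mm above the underside. Grasp from above across them, about 80 mm above the underside.
- yoke_red_mark (a point): Red paint mark on that yoke's lip, 25 mm from its axis, 4 mm above its underside; it runs up the sleeve. Same shape as the yellow-marked yoke.
- dust_cap_center (a point): Centre of the loose blue plastic dust cap over the splines of the shaft in the clamp stand: 43 mm diameter over its ribs, 60 mm tall, closed at the top, hollow (57 mm deep), 30 g; the point is half-way up, z up. It lifts straight off, 57 mm to come clear of the shaft.
- white_tub: Empty white oval tub, open at the top, 93 mm (x) by 122 mm (y), 82 mm tall, floor about 68 x 88 mm, thin walls, 80 g, loose; origin at the centre of its underside.
- glue_bottle: Bystander: loose yellow glue bottle with red nozzle, 38 mm diameter, 123 mm tall; origin at the centre of its underside.
- burnisher: Bystander: loose turned wooden burnisher standing upright, 60 mm diameter, 198 mm tall; origin at the centre of its underside.
There are look-alikes about, which are no part of the job. Leave any pink look-alike of the part that bears yoke_red_center alone.

How it is judged:
By the outcome, as a careful person would: the job done as asked, in the order asked, and still so for the second after the job is handed in, with the robot touching nothing.
It also fails if it takes over 58 s, if anything falls off the work surface, if the arm or the gripper's body presses on something with over 40 N, if the wrist force passes 120 N, or if a joint passes its speed limit or range.

## Working session

There is one attempt and no reset: what is moved stays moved. The work goes in short steps, Python scripts to look and compute and a tool call to move; the robot and the scene stay as the last step left them, time stands still between calls to the robot, and variables do not carry over. Pictures are saved under pics/ and viewed, and the job is handed in when it is done.

Besides the shell and the picture viewer there is one more tool, called after "Emit:" by a JSON object that holds its "api" and its "payload", one argument or row to a line. apply_moves: Moves the arm, as the interface text tells. Shifts and turns lie within -1 to 1; 1 stands for 100 mm of shift or 0.5 rad of turn. Its arguments: {"type":"object","properties":{"increments":{"type":"array"}},"required":["increments"]}

```bash
ls; mkdir -p pics; cat > h.py <<'E'
import numpy as np, cv2
from bench import arm
def save(p,name,crop=None,scale=1):
    im=p["img"][:,:,::-1]
    if crop: c0,r0,c1,r1=crop; im=im[r0:r1,c0:c1]
    if scale!=1: im=cv2.resize(im,None,fx=scale,fy=scale,interpolation=cv2.INTER_CUBIC)
    cv2.imwrite("pics/"+name,im)
def ray(p,px):
    x=(px[0]-p["cx"])/p["fx"]; y=(px[1]-p["cy"])/p["fy"]
    T=np.array(p["pose"]); d=T[:3,:3]@np.array([x,-y,-1.]); return T[:3,3],d/np.linalg.norm(d)
def atz(p,px,z):
    o,d=ray(p,px); return o+d*(z-o[2])/d[2]
def proj(p,X):
    T=np.array(p["pose"]); c=T[:3,:3].T@(np.array(X)-T[:3,3]); return np.array([p["cx"]+p["fx"]*c[0]/-c[2], p["cy"]+p["fy"]*-c[1]/-c[2]])
def tri(L):
    A=np.zeros((3,3));b=np.zeros(3)
    for o,d in L:
        P=np.eye(3)-np.outer(d,d);A+=P;b+=P@o
    X=np.linalg.solve(A,b); return X,[float(np.linalg.norm((np.eye(3)-np.outer(d,d))@(X-o))) for o,d in L]
E
python3 - <<'E'
from h import *
s=arm.read_state(); print(s)
for n in ["scene","top","wrist"]:
    p=arm.get_image(n); save(p,n+"0.png"); print(n,[k for k in p],p["fx"],p["cx"],p["cy"],np.round(p["pose"],3).tolist())
    for l in ["clamp_center","oak_block","shaft_yellow_seat","shaft_yellow_mark","shaft_red_seat","shaft_red_mark","yoke_yellow_center","yoke_yellow_mark","yoke_red_center","yoke_red_mark","dust_cap_center","white_tub","glue_bottle","burnisher"]:
        print(l,[(np.round(m["at"]).tolist(),round(m["conf"],2)) for m in arm.mark_of(l,p)])
print(arm.read_state()["clock"])
E
```

```text
pics
{'clock': 0.0, 'joints': array([-9.65375028e-01,  3.85560695e-01,  6.59630382e-03, -4.87146420e-04,
       -1.19399765e+00, -2.58602828e-01]), 'joint_vel': array([-0.00063152,  0.00154518,  0.00071357, -0.00090753,  0.0007765 ,
        0.00069572]), 'joint_efforts': array([ 8.12721610e-04, -3.92285621e+01,  1.88398737e+01,  4.18632969e+00,
       -4.72899686e-03,  1.08832282e-05]), 'position': array([ 212.31585091, -587.37012908,  302.80911627]), 'ee_rot': array([-1.72452824e-01,  9.85017157e-01,  1.07815745e-03, -2.47801286e-04]), 'contact_force': array([-0.15850729, -0.92506047, -0.5537492 ]), 'wrist_torque': array([-0.01369248, -0.04257175, -0.00746252]), 'gripper_width': 85.44029506927417}
scene ['img', 'fx', 'fy', 'cx', 'cy', 'pose', 'shot'] 412.02672898171505 273.9835673979508 212.5182886353466 [[-0.565, 0.472, -0.677, -269.741], [-0.825, -0.307, 0.475, 635.939], [0.017, 0.826, 0.563, 746.581], [0.0, 0.0, 0.0, 1.0]]
clamp_center [([286.0, 224.0], 0.76)]
oak_block [([331.0, 191.0], 0.9), ([368.0, 217.0], 0.62), ([220.0, 242.0], 0.34)]
shaft_yellow_seat [([335.0, 166.0], 0.5
[... 1507 characters left out ...]
194.0, 245.0], 0.75), ([228.0, 270.0], 0.71), ([280.0, 216.0], 0.61)]
dust_cap_center [([278.0, 211.0], 0.66)]
white_tub [([398.0, 242.0], 0.72)]
glue_bottle []
burnisher [([255.0, 160.0], 0.93)]
wrist ['img', 'fx', 'fy', 'cx', 'cy', 'pose', 'shot'] 340.8250522376448 279.37713036037974 207.5866931048815 [[-0.341, -0.891, -0.299, 135.444], [0.94, -0.323, -0.108, -615.532], [-0.0, -0.318, 0.948, 374.163], [0.0, 0.0, 0.0, 1.0]]
clamp_center []
oak_block []
shaft_yellow_seat []
shaft_yellow_mark []
shaft_red_seat []
shaft_red_mark []
yoke_yellow_center []
yoke_yellow_mark []
yoke_red_center []
yoke_red_mark []
dust_cap_center []
white_tub [([446.0, 404.0], 0.56)]
glue_bottle []
burnisher []
2.25
```

View pics/scene0.png

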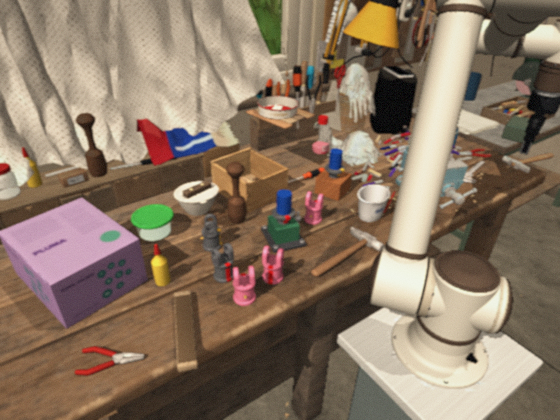

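View pics/top0.png

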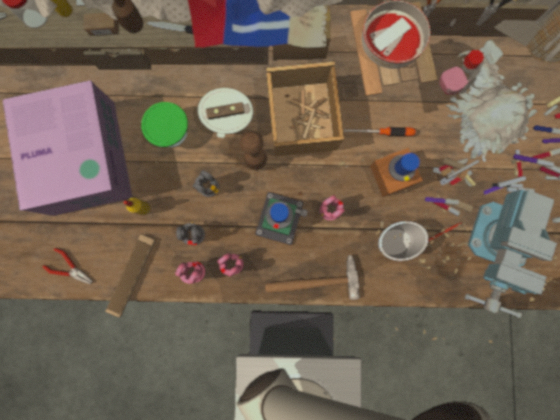

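```bash
python3 - <<'E'
import cv2
a=cv2.imread('pics/scene0.png'); cv2.imwrite('pics/scene0c.png',cv2.resize(a[130:320,150:400],None,fx=3.1,fy=3.1,interpolation=cv2.INTER_CUBIC))
a=cv2.imread('pics/top0.png'); cv2.imwrite('pics/top0c.png',cv2.resize(a[120:310,165:435],None,fx=2.95,fy=2.95,interpolation=cv2.INTER_CUBIC))
E
```

```text
(no output)
```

View pics/scene0c.png

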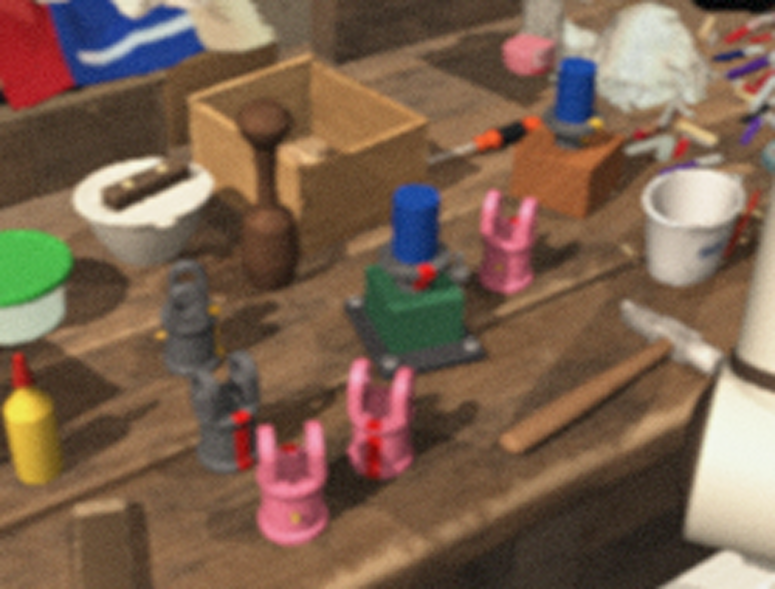

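View pics/top0c.png

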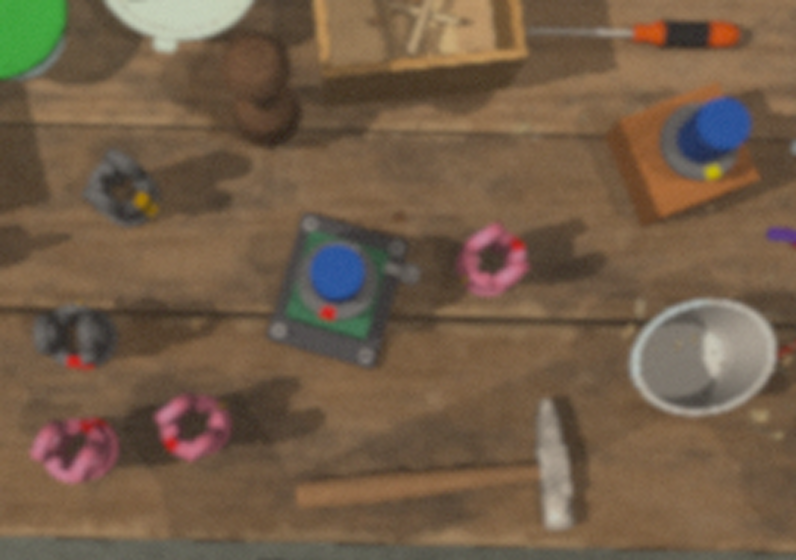

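```bash
python3 - <<'E'
from h import *
S=arm.get_image("scene"); T=arm.get_image("top")
def q(a,b,n):
    X,r=tri([ray(S,a),ray(T,b)]); print(n,np.round(X,1),np.round(r,1))
o={}
for n,P in (("S",S),("T",T)):
  for l in ["dust_cap_center","yoke_red_center","white_tub","burnisher","glue_bottle"]:
    for m in arm.outline_of(l,P)[:5]:
        print(n,l,np.round(m["box"]).tolist(),round(m["conf"],2))
        o.setdefault((n,l),[]).append(m["pixels"])
import pickle; pickle.dump((S,T,o),open("o.pkl","wb"))
q((287,204),(278,213),"cap")
q((223,261),(191,232),"yokered")
q((227,277),(194,244),"yokeredmark?")
q((286,217),(275,225),"shaftmark")
q((283,214),(279,216),"seat")
q((215,232),(204,184),"yokeyel")
q((371,214),(398,242),"tub")
print("cap top z155:",atz(T,(279,211),155),"mark z95",atz(T,(276.3,226),95))
print("yoke mark z4",atz(T,(192.3,242.5),10))
print(arm.read_state()["clock"])
E
```

```text
S dust_cap_center [285.0, 203.0, 9.0, 26.0] 0.65
S yoke_red_center [223.0, 262.0, 21.0, 36.0] 0.94
S yoke_red_center [270.0, 264.0, 23.0, 37.0] 0.74
S yoke_red_center [245.0, 284.0, 24.0, 40.0] 0.72
S yoke_red_center [316.0, 208.0, 19.0, 28.0] 0.71
S yoke_red_center [286.0, 202.0, 11.0, 28.0] 0.25
S burnisher [237.0, 191.0, 18.0, 62.0] 0.62
S glue_bottle [162.0, 266.0, 19.0, 40.0] 0.78
S glue_bottle [334.0, 175.0, 38.0, 52.0] 0.29
S glue_bottle [221.0, 262.0, 24.0, 41.0] 0.24
T dust_cap_center [280.0, 213.0, 15.0, 21.0] 0.65
T yoke_red_center [230.0, 263.0, 29.0, 28.0] 0.88
T yoke_red_center [190.0, 273.0, 28.0, 22.0] 0.63
T yoke_red_center [330.0, 206.0, 20.0, 26.0] 0.62
T yoke_red_center [193.0, 234.0, 28.0, 20.0] 0.61
T yoke_red_center [283.0, 219.0, 51.0, 52.0] 0.19
T white_tub [408.0, 243.0, 47.0, 36.0] 0.98
T burnisher [254.0, 150.0, 30.0, 40.0] 0.85
T glue_bottle [139.0, 207.0, 25.0, 11.0] 0.68
cap [503.7  56.5 119.2] [5.9 5.9]
yokered [461.9 280.6  46.2] [1. 1.]
yokeredmark? [434.7 282.   11.7] [2.4 2.4]
shaftmark [481.2  67.9  91.5] [0. 0.]
seat [504.8  59.6  84.8] [1.1 1.1]
yokeyel [581.4 247.   52. ] [6.9 6.9]
tub [ 451.8 -256.6   -2.8] [2. 2.]
cap top z155: [508.23768746  58.42645028 155.        ] mark z95 [478.56053957  64.66620448  95.        ]
yoke mark z4 [437.16667364 285.02442518  10.        ]
2.85
```

Emit:
{"api": "apply_moves", "payload": {
  "increments": [
    [[-1,1,0,0,0,0,1],[-1,1,0,0,0,0,1],[-1,1,0,0,0,0,1]]
  ]
}}

```text
clock: 3.15
position: [272.8, -458.0, 303.8]
ee_rot: [-0.172, 0.985, 0.0, -0.0]
contact_force: [0.4, 0.2, 1.6]
gripper_width: 85.4
```

Emit:
{"api": "apply_moves", "payload": {
  "increments": [
    [[-1,1,0,0,0,0,1],[-1,1,0,0,0,0,1],[-1,1,0,0,0,0,1]]
  ]
}}

```text
clock: 3.45
position: [333.0, -329.7, 304.2]
ee_rot: [-0.173, 0.985, -0.0, 0.0]
contact_force: [1.3, -0.6, -0.3]
gripper_width: 85.5
```

Emit:
{"api": "apply_moves", "payload": {
  "increments": [
    [[-1,1,0,0,0,0,1],[-1,1,0,0,0,0,1],[-1,1,0,0,0,0,1]]
  ]
}}

```text
clock: 3.75
position: [393.2, -201.5, 304.4]
ee_rot: [-0.173, 0.985, -0.0, 0.001]
contact_force: [0.3, -1.0, -0.1]
gripper_width: 85.2
```

Emit:
{"api": "apply_moves", "payload": {
  "increments": [
    [[-1,1,0,0,0,0,1],[-1,1,0,0,0,0,1],[-1,1,0,0,0,0,1]]
  ]
}}

```text
clock: 4.05
position: [453.3, -73.3, 304.4]
ee_rot: [-0.173, 0.985, -0.0, 0.001]
contact_force: [1.2, -0.2, -0.3]
gripper_width: 85.2
```

Emit:
{"api": "apply_moves", "payload": {
  "increments": [
    [[-0.6,1,0,0,0,1,1],[-0.6,1,0,0,0,1,1],[-0.6,1,0,0,0,1,1],[-0.6,1,0,0,0,1,1],[-0.6,1,0,0,0,1,1]]
  ]
}}

```text
clock: 4.55
position: [475.2, 39.8, 303.9]
ee_rot: [0.075, 0.997, 0.0, 0.0]
contact_force: [-1.1, 0.1, -0.5]
gripper_width: 85.5
```

```bash
python3 - <<'E'
from h import *
W=arm.get_image("wrist"); save(W,"w1.png")
print(arm.read_state()["position"])
for l in ["dust_cap_center","shaft_red_mark","shaft_red_seat","yoke_red_center","yoke_red_mark","clamp_center"]:
    print(l,[(np.round(m["at"],1).tolist(),round(m["conf"],2)) for m in arm.mark_of(l,W)])
import pickle; pickle.dump(W,open("w1.pkl","wb"))
E
```

```text
[475.03349057  39.13359343 303.92112663]
dust_cap_center []
shaft_red_mark [([314.3, 191.5], 0.9)]
shaft_red_seat [([308.9, 236.5], 0.72)]
yoke_red_center [([535.2, 9.1], 0.92), ([178.4, 251.9], 0.86), ([534.3, 126.1], 0.85), ([423.4, 57.6], 0.76)]
yoke_red_mark [([488.0, 50.9], 0.98), ([174.4, 244.9], 0.96), ([419.1, 38.7], 0.73), ([501.7, 96.2], 0.58)]
clamp_center []
```

View pics/w1.png

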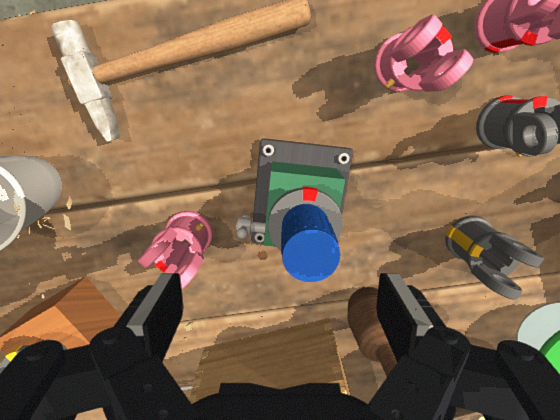

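```bash
cat >> h.py <<'E'
from scipy.optimize import minimize
def hullmask(p,x,y,segs):
    m=np.zeros((420*4,560*4),np.uint8); t=np.linspace(0,2*np.pi,49)
    pts=np.array([proj(p,(x+r*np.cos(a),y+r*np.sin(a),z)) for r,z in segs for a in t])
    h=cv2.convexHull((pts*4+1.5).astype(np.float32)).round().astype(np.int32)
    cv2.fillConvexPoly(m,h,1); return cv2.resize(m.astype(np.float32),(560,420),interpolation=cv2.INTER_AREA)
def fit(p,mask,x0,y0,segs):
    f=lambda v:float(np.abs(hullmask(p,v[0],v[1],segs)-mask).sum())
    r=minimize(f,[x0,y0],method="Nelder-Mead",options=dict(initial_simplex=[[x0,y0],[x0+6,y0],[x0,y0+6]],xatol=.1,fatol=.5))
    return r.x,r.fun,mask.sum()
def blue(p):
    h=cv2.cvtColor(p["img"],cv2.COLOR_RGB2HSV); return ((h[...,0]>105)&(h[...,0]<125)&(h[...,1]>150)&(h[...,2]>40)).astype(np.float32)
def red(p,box):
    h=cv2.cvtColor(p["img"],cv2.COLOR_RGB2HSV); m=((h[...,0]<6)|(h[...,0]>174))&(h[...,1]>190)&(h[...,2]>90)
    c0,r0,c1,r1=box; k=np.zeros_like(m); k[r0:r1,c0:c1]=m[r0:r1,c0:c1]; return k
E
python3 - <<'E'
from h import *; import pickle
W=pickle.load(open("w1.pkl","rb")); S,T,o=pickle.load(open("o.pkl","rb"))
def lone(m,box):
    k=np.zeros_like(m);c0,r0,c1,r1=box;k[r0:r1,c0:c1]=m[r0:r1,c0:c1];return k
for P,b in ((W,(260,190,360,290)),(T,(260,195,300,235)),(S,(270,180,300,225))):
    m=lone(blue(P),b); print(fit(P,m,506,58,[(21,95),(21,155)]))
k=red(W,(290,175,335,210)); ys,xs=np.nonzero(k); print(xs.min(),xs.max(),ys.min(),ys.max(),xs.mean(),ys.mean(), atz(W,(xs.mean(),ys.mean()),95))
k=red(T,(265,215,290,235)); ys,xs=np.nonzero(k); print(len(xs),xs.mean(),ys.mean(), atz(T,(xs.mean(),ys.mean()),95))
k=red(T,(175,225,210,250)); ys,xs=np.nonzero(k); print(len(xs),xs.mean(),ys.mean(), atz(T,(xs.mean(),ys.mean()),10))
k=red(W,(480,85,560,115)); ys,xs=np.nonzero(k); print(len(xs),xs.mean(),ys.mean(), atz(W,(xs.mean(),ys.mean()),10))
save(W,"w1c.png",(230,130,380,290),3.7)
E
```

```text
(array([506.00495001,  57.99229243]), np.float64(209.625), np.float32(3570.0))
(array([506.78529358,  57.28323364]), np.float64(72.875), np.float32(234.0))
(array([507.59356689,  59.73693848]), np.float64(69.375), np.float32(307.0))
303 317 187 200 309.26704545454544 193.2556818181818 [477.96487425  65.21799418  95.        ]
5 275.6 225.8 [479.00933061  66.37020815  95.        ]
7 189.71428571428572 242.14285714285714 [437.95613435 291.84241454  10.        ]
229 527.1965065502184 100.47161572052401 [438.97196622 301.0131723   10.        ]
```

View pics/w1c.png

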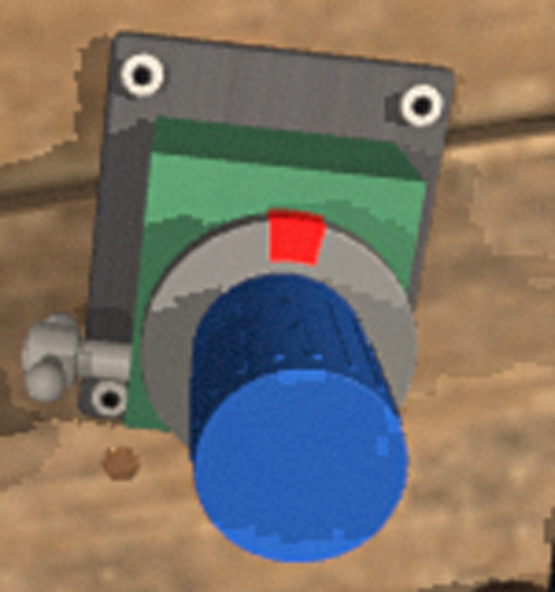

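Emit:
{"api": "apply_moves", "payload": {
  "increments": [
    [[-0.28,0.23,0.2,0,0,0,1],[-0.28,0.23,0.6,0,0,0,1],[-0.28,0.23,1,0,0,0,1],[-0.28,0.23,1,0,0,0,1]]
  ]
}}

```text
clock: 5.3
position: [503.3, 55.9, 199.0]
ee_rot: [0.077, 0.997, -0.002, -0.006]
contact_force: [-0.5, -0.1, -0.5]
gripper_width: 84.8
```

Emit:
{"api": "apply_moves", "payload": {
  "increments": [
    [[0,0,0.17,0,0,0,1],[0,0,0.17,0,0,0,-0.2],[0,0,0.17,0,0,0,-0.6],[0,0,0.17,0,0,0,-0.6],[0,0,0.17,0,0,0,-0.6],[0,0,0.17,0,0,0,-0.6]]
  ]
}}

```text
clock: 5.9
position: [507.4, 57.5, 189.2]
ee_rot: [0.076, 0.997, 0.001, 0.002]
contact_force: [-1.1, -0.4, 7.1]
gripper_width: 43.2
```

Emit:
{"api": "apply_moves", "payload": {
  "increments": [
    [[0,0,0,0,0,0,-0.6],[0,0,-0.3,0,0,0,-0.6],[0,0,-0.6,0,0,0,-0.6],[0,0,-1,0,0,0,-0.6],[0,0,-1,0,0,0,-0.6]]
  ]
}}

```text
clock: 6.4
position: [508.7, 57.9, 293.3]
ee_rot: [0.076, 0.997, 0.002, 0.006]
contact_force: [0.6, -0.1, -0.2]
gripper_width: 43.6
```

```bash
python3 - <<'E'
from h import *
W=arm.get_image("wrist"); save(W,"w2.png")
s=arm.read_state(); print(s["position"],s["contact_force"],s["gripper_width"])
import pickle; pickle.dump(W,open("w2.pkl","wb"))
E
```

```text
[507.28502231  57.66962899 290.31656922] [ 0.27407099  0.55176565 -0.78344217] 42.92558269345539
```

View pics/w2.png

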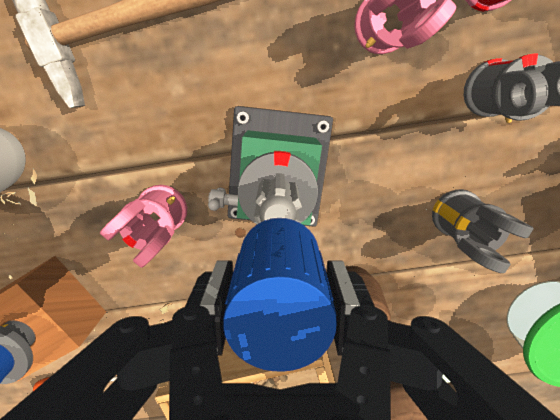

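```bash
python3 - <<'E'
from h import *; import pickle
S,T,o=pickle.load(open("o.pkl","rb"))
print(atz(T,(403.3,241),82),atz(T,(398,242),0))
W=pickle.load(open("w2.pkl","rb"));save(W,"w2c.png",(220,100,350,240),4)
E
```

```text
[ 449.45557867 -246.10552228   82.        ] [ 450.34004207 -257.2441945     0.        ]
```

View pics/w2c.png

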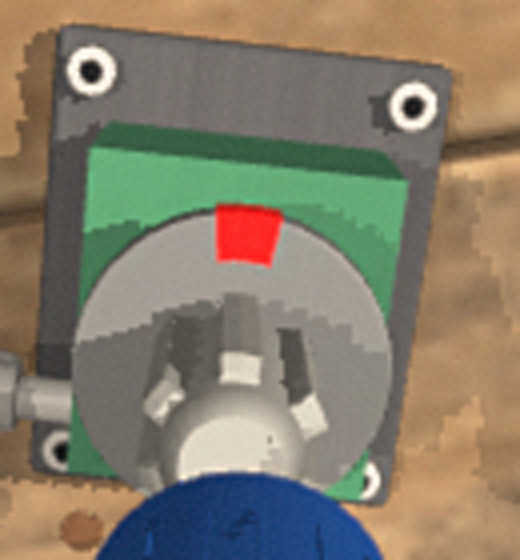

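Emit:
{"api": "apply_moves", "payload": {
  "increments": [
    [[0,-1,0,0,0,0,-0.6],[0,-1,0,0,0,0,-0.6]]
  ]
}}

```text
clock: 6.65
position: [490.3, -41.7, 286.1]
ee_rot: [0.075, 0.997, 0.0, -0.001]
contact_force: [1.1, -0.9, -0.7]
gripper_width: 43.3
```

Emit:
{"api": "apply_moves", "payload": {
  "increments": [
    [[0,-1,0,0,0,0,-0.6],[0,-1,0,0,0,0,-0.6]]
  ]
}}

```text
clock: 6.85
position: [474.5, -141.8, 286.1]
ee_rot: [0.076, 0.997, 0.0, -0.001]
contact_force: [0.9, -0.1, 0.4]
gripper_width: 43.3
```

Emit:
{"api": "apply_moves", "payload": {
  "increments": [
    [[0.1,-1,0,0,0,0,-0.6],[0.1,-1,0,0,0,0,-0.6],[0.1,-1,0,0,0,0,-0.6]]
  ]
}}

```text
clock: 7.15
position: [448.2, -241.8, 285.6]
ee_rot: [0.08, 0.997, 0.0, -0.001]
contact_force: [-0.4, 1.0, -1.8]
gripper_width: 43.3
```

```bash
python3 - <<'E'
from h import *
W=arm.get_image("wrist"); save(W,"w3.png")
s=arm.read_state(); print(s["position"],s["ee_rot"],s["gripper_width"])
for P in (450,-250,82),(450,-190,82),(450,-310,82),(404,-250,82),(496,-250,82): print(P,proj(W,P))
E
```

```text
[ 448.92528623 -239.96987132  285.61081201] [ 7.93837365e-02  9.96843195e-01  3.67897005e-04 -1.31594400e-03] 42.757801359084525
(450, -250, 82) [269.92791307 200.40547517]
(450, -190, 82) [340.95798394 189.45033999]
(450, -310, 82) [200.35795722 211.13541338]
(404, -250, 82) [260.28541191 146.12435545]
(496, -250, 82) [278.65314559 249.52295869]
```

View pics/w3.png

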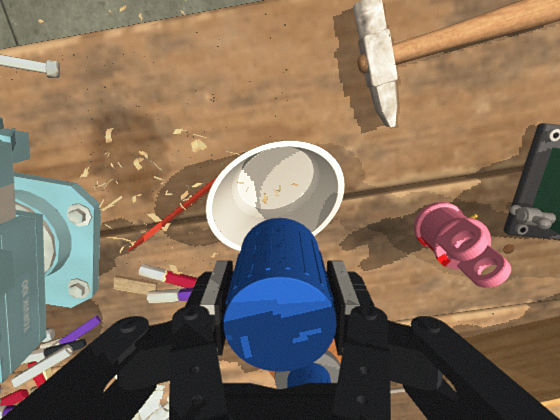

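Emit:
{"api": "apply_moves", "payload": {
  "increments": [
    [[-0.03,-0.05,0.4,0,0,0,-0.6],[-0.03,-0.05,0.8,0,0,0,-0.6],[-0.03,-0.05,1,0,0,0,-0.6]]
  ]
}}

```text
clock: 7.5
position: [451.0, -241.5, 183.2]
ee_rot: [0.076, 0.997, 0.001, -0.003]
contact_force: [0.4, 0.4, -0.2]
gripper_width: 43.0
```

Emit:
{"api": "apply_moves", "payload": {
  "increments": [
    [[0,0,0.35,0,0,0,-0.6],[0,0,0.58,0,0,0,-0.6],[0,0,0.58,0,0,0,-0.6],[0,0,0.58,0,0,0,0.3],[0,0,0.58,0,0,0,0.3],[0,0,0.58,0,0,0,0.3],[0,0,0.2,0,0,0,0.3],[0,0,-0.3,0,0,0,0.3],[0,0,-0.8,0,0,0,0.3]]
  ]
}}

```text
clock: 8.4
position: [452.5, -243.0, 269.5]
ee_rot: [0.076, 0.997, -0.0, 0.0]
contact_force: [1.3, -0.6, 0.0]
gripper_width: 55.4
```

```bash
python3 - <<'E'
from h import *
W=arm.get_image("wrist"); save(W,"w4.png")
s=arm.read_state(); print(s["position"],s["ee_rot"],s["gripper_width"])
E
```

```text
[ 456.25736707 -244.69795167  279.35085498] [ 0.07532738  0.9971115  -0.00310253  0.00920953] 55.123641921060084
```

View pics/w4.png

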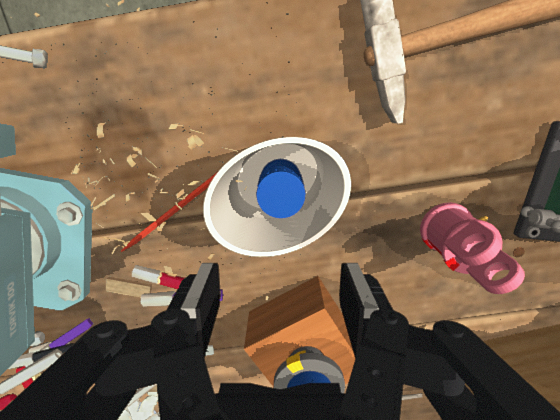

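Emit:
{"api": "apply_moves", "payload": {
  "increments": [
    [[0.2,1,-0.15,0,0,0,1],[0.2,1,-0.15,0,0,0,1]]
  ]
}}

```text
clock: 8.65
position: [448.3, -144.0, 283.1]
ee_rot: [0.079, 0.997, 0.0, 0.002]
contact_force: [1.5, 0.6, 0.5]
gripper_width: 81.8
```

Emit:
{"api": "apply_moves", "payload": {
  "increments": [
    [[0.2,1,0,0,0,0,1],[0.2,1,0,0,0,0,1]]
  ]
}}

```text
clock: 8.85
position: [443.7, -42.7, 282.9]
ee_rot: [0.077, 0.997, 0.001, 0.002]
contact_force: [1.0, 0.5, 0.3]
gripper_width: 85.8
```

Emit:
{"api": "apply_moves", "payload": {
  "increments": [
    [[0.2,1,0,0,0,0,1],[0.2,1,0,0,0,0,1]]
  ]
}}

```text
clock: 9.05
position: [439.1, 57.4, 282.7]
ee_rot: [0.077, 0.997, 0.001, 0.001]
contact_force: [1.3, -0.2, -0.5]
gripper_width: 85.2
```

Emit:
{"api": "apply_moves", "payload": {
  "increments": [
    [[0.2,1,0,0,0,0,1],[0.2,1,0,0,0,0,1]]
  ]
}}

```text
clock: 9.25
position: [434.6, 157.5, 282.8]
ee_rot: [0.076, 0.997, 0.001, 0.001]
contact_force: [2.1, 0.0, -0.2]
gripper_width: 85.8
```

Emit:
{"api": "apply_moves", "payload": {
  "increments": [
    [[0.2,1,0,0,0,0,1],[0.2,1,0,0,0,0,1],[0.2,1,0,0,0,0,1]]
  ]
}}

```text
clock: 9.55
position: [430.7, 262.2, 282.3]
ee_rot: [0.074, 0.997, 0.002, 0.001]
contact_force: [0.7, -0.1, 0.1]
gripper_width: 85.2
```

```bash
python3 - <<'E'
from h import *; import pickle
W=arm.get_image("wrist"); save(W,"w5.png")
s=arm.read_state(); print(s["position"],s["ee_rot"],s["gripper_width"])
for l in ["yoke_red_center","yoke_red_mark"]:
    print(l,[(np.round(m["at"],1).tolist(),round(m["conf"],2)) for m in arm.mark_of(l,W)])
pickle.dump(W,open("w5.pkl","wb"))
E
```

```text
[430.44295646 260.20442996 282.04434364] [7.44910279e-02 9.97221107e-01 8.70508500e-04 6.26196350e-04] 85.31091862604504
yoke_red_center [([176.3, 146.8], 0.84), ([280.1, 106.2], 0.74), ([305.5, 210.4], 0.65)]
yoke_red_mark [([270.9, 131.8], 0.87), ([201.8, 123.5], 0.76), ([294.1, 177.1], 0.75)]
```

View pics/w5.png

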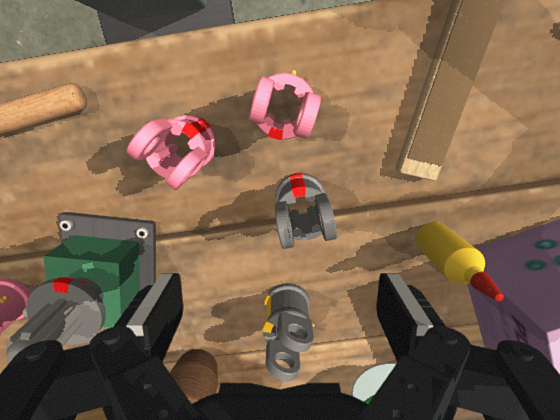

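```bash
python3 - <<'E'
from h import *; import pickle
W=pickle.load(open("w5.pkl","rb")); save(W,"w5c.png",(250,150,360,260),5.4)
E
```

```text
(no output)
```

View pics/w5c.png

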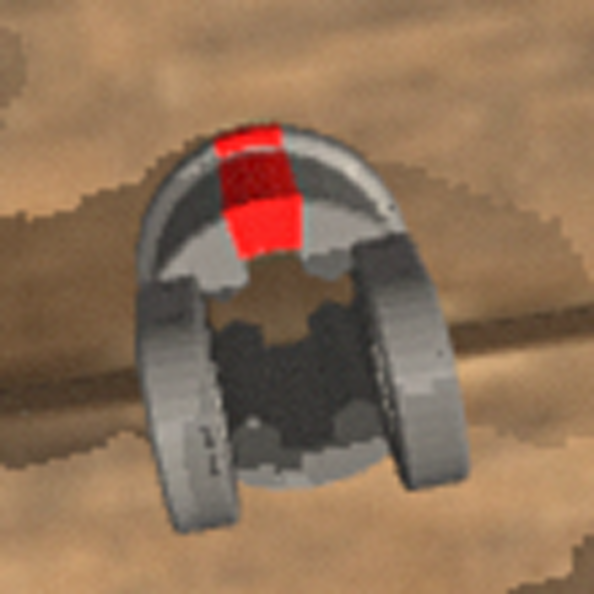

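```bash
cat >> h.py <<'E'
def yokemask(p,x,y,th,z0=0.,up=4):
    m=np.zeros((420*up,560*up),np.uint8); t=np.linspace(0,2*np.pi,49); R=np.array([[np.cos(th),-np.sin(th)],[np.sin(th),np.cos(th)]])
    def hull(P):
        P=np.array(P); Q=np.c_[P[:,:2]@R.T+[x,y],P[:,2]+z0]
        T=np.array(p["pose"]); c=(Q-T[:3,3])@T[:3,:3]; q=np.c_[p["cx"]-p["fx"]*c[:,0]/c[:,2], p["cy"]+p["fy"]*c[:,1]/c[:,2]]
        cv2.fillConvexPoly(m,cv2.convexHull((q*up+(up-1)/2).astype(np.float32)).round().astype(np.int32),1)
    C=lambda r,z:[(r*np.cos(a),r*np.sin(a),z) for a in t]
    hull(C(27,0)+C(27,7)); hull(C(23.5,0)+C(23.5,56)); hull(C(27,50)+C(27,56))
    for s in (1,-1):
        pr=[(-17,50),(17,50)]+[(17*np.cos(a),80+17*np.sin(a)) for a in np.linspace(0,np.pi,17)]
        hull([(a,s*yy,b) for a,b in pr for yy in (13,23.5)])
    # bore view-through ignored
    return cv2.resize(m.astype(np.float32),(560,420),interpolation=cv2.INTER_AREA)
def greyred(p,box,sat=60):
    h=cv2.cvtColor(p["img"],cv2.COLOR_RGB2HSV); m=((h[...,1]<sat)|(((h[...,0]<6)|(h[...,0]>174))&(h[...,1]>190)))
    k=np.zeros(m.shape,np.uint8); c0,r0,c1,r1=box; k[r0:r1,c0:c1]=m[r0:r1,c0:c1]
    k=cv2.morphologyEx(k,cv2.MORPH_OPEN,np.ones((2,2)))
    n,l,st,_=cv2.connectedComponentsWithStats(k); i=1+np.argmax(st[1:,4]); return (l==i).astype(np.uint8)
E
python3 - <<'E'
from h import *; import pickle
W=pickle.load(open("w5.pkl","rb"))
k=greyred(W,(262,165,345,255))
# fill holes (bore) both
def fill(m):
    c,_=cv2.findContours(m,cv2.RETR_EXTERNAL,cv2.CHAIN_APPROX_NONE); o=np.zeros_like(m); cv2.drawContours(o,c,-1,1,-1); return o
k=fill(k).astype(np.float32)
f=lambda v: float(np.abs(yokemask(W,v[0],v[1],v[2]/20)-k).sum())
for s in ((462,281,-2),(458,285,0),(465,280,-5)):
    r=minimize(f,s,method="Nelder-Mead",options=dict(initial_simplex=[s,(s[0]+6,s[1],s[2]),(s[0],s[1]+6,s[2]),(s[0],s[1],s[2]+3)],xatol=.1,fatol=.5))
    print(r.x[:2],r.x[2]/20,r.fun,k.sum())
v=r.x; m=yokemask(W,v[0],v[1],v[2]/20)
im=W["img"].copy(); c,_=cv2.findContours((m>.5).astype(np.uint8),cv2.RETR_EXTERNAL,cv2.CHAIN_APPROX_NONE)
big=cv2.resize(im[150:260,250:360],None,fx=5.4,fy=5.4,interpolation=cv2.INTER_CUBIC)
cv2.drawContours(big,[((q-[250,150]+.5)*5.4).astype(np.int32) for q in c],-1,(0,255,0),1)
c,_=cv2.findContours(k.astype(np.uint8),cv2.RETR_EXTERNAL,cv2.CHAIN_APPROX_NONE)
cv2.drawContours(big,[((q-[250,150]+.5)*5.4).astype(np.int32) for q in c],-1,(255,0,255),1)
th=v[2]/20; X=np.array([v[0],v[1]])-25*np.array([np.cos(th),np.sin(th)])
for z in (4,56):
    q=(proj(W,(X[0],X[1],z))-[250,150]+.5)*5.4; cv2.circle(big,tuple(q.astype(int)),4,(0,255,255),-1)
cv2.imwrite("pics/w5f.png",big[:,:,::-1])
E
```

```text
[459.77765008 282.19006962] 0.07464921581989725 185.5 3408.0
[460.06825865 282.16700526] 0.07589362232455399 183.875 3408.0
[459.74527171 282.21347034] 0.06448454591102909 183.875 3408.0
```

View pics/w5f.png

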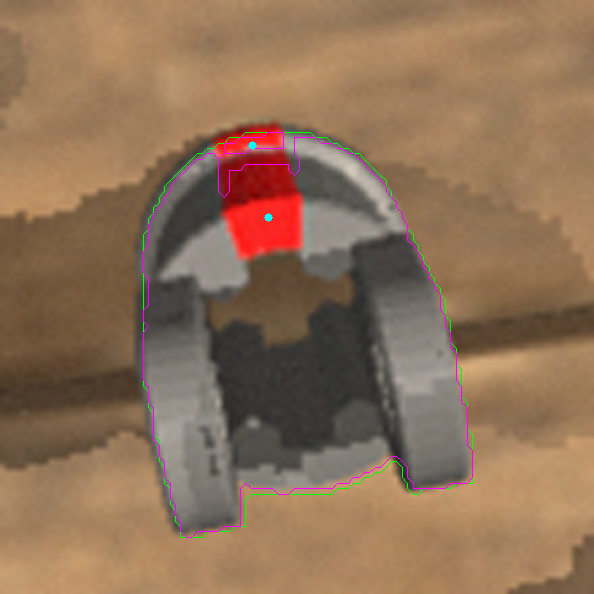

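Emit:
{"api": "apply_moves", "payload": {
  "increments": [
    [[-0.26,0.26,0.2,0,0,-0.44,1],[-0.26,0.26,0.4,0,0,-0.44,1],[-0.26,0.26,0.6,0,0,-0.44,1],[-0.26,0.26,0.6,0,0,-0.44,1],[-0.26,0.26,0.6,0,0,-0.44,1]]
  ]
}}

```text
clock: 10.2
position: [460.8, 278.0, 222.2]
ee_rot: [-0.033, 0.999, -0.0, 0.0]
contact_force: [-0.1, 0.4, 0.3]
gripper_width: 84.9
```

```bash
cat >> h.py <<'E'
def delta(x,y,z,yaw,show=True):
    """units to send to reach TCP x,y,z with -toolx at yaw"""
    from scipy.spatial.transform import Rotation as Ro
    s=arm.read_state(); R=Ro.from_quat(s["ee_rot"])
    Rt=Ro.from_matrix(np.array([[-np.cos(yaw),-np.sin(yaw),0],[-np.sin(yaw),np.cos(yaw),0],[0,0,-1]]).T.T)
    M=np.array([[-np.cos(yaw),-np.sin(yaw),0],[-np.sin(yaw),np.cos(yaw),0],[0,0,-1]]).T
    M=np.column_stack([[-np.cos(yaw),-np.sin(yaw),0],[-np.sin(yaw),np.cos(yaw),0],[0,0,-1]])
    Rt=Ro.from_matrix(M); d=R.inv().apply(np.array([x,y,z])-s["position"]); w=(R.inv()*Rt).as_rotvec()
    tx=-R.as_matrix()[:,0]
    print("pos",np.round(s["position"],1),"yaw",round(float(np.arctan2(tx[1],tx[0])),4),"tilt",np.round(R.as_matrix()[:2,2],4),"F",np.round(s["contact_force"],1),"w",round(s["gripper_width"],1),"t",s["clock"])
    print("shift",np.round(d/100,3),"turn",np.round(w/.5,3))
E
python3 - <<'E'
from h import *
delta(460,282.2,132,0.07)
W=arm.get_image("wrist"); save(W,"w6.png")
delta(460,282.2,132,0.07)
E
```

```text
pos [460.8 278.  222.2] yaw 0.0654 tilt [ 0.0006 -0.    ] F [-0.1  0.4  0.3] w 84.9 t 10.2
shift [0.006 0.042 0.902] turn [-0.     0.001 -0.009]
pos [461.  278.5 222.9] yaw 0.0658 tilt [0.0018 0.0012] F [ 0.5 -0.1  0.5] w 85.5 t 10.25
shift [0.009 0.037 0.909] turn [ 0.002  0.004 -0.008]
```

View pics/w6.png

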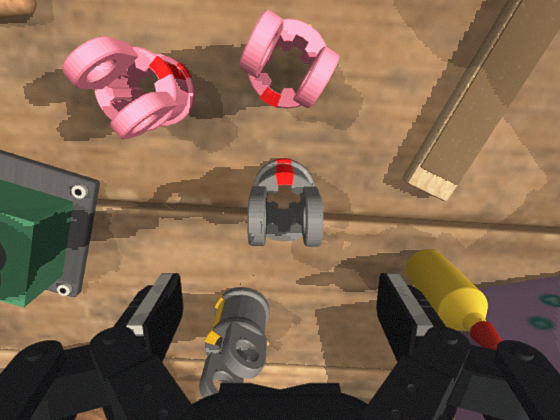

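Emit:
{"api": "apply_moves", "payload": {
  "increments": [
    [[0,0.04,0.4,0,0,-0.01,1],[0,0.04,0.7,0,0,-0.01,1],[0,0.04,0.9,0,0,-0.01,1],[0,0.04,0.9,0,0,-0.01,0.2],[0,0.04,0.9,0,0,-0.01,-0.6],[0,0.04,0.9,0,0,-0.01,-0.6],[0,0.04,0.9,0,0,-0.01,-0.6],[0,0.04,0.9,0,0,-0.01,-0.6]]
  ]
}}

```text
clock: 11.05
position: [461.0, 283.6, 133.7]
ee_rot: [-0.036, 0.999, 0.001, 0.002]
contact_force: [-0.1, -2.4, 6.5]
gripper_width: 46.0
```

```bash
python3 - <<'E'
from h import *
delta(460,282.2,232,0.07)
E
```

```text
pos [461.  283.6 133.7] yaw 0.0724 tilt [0.0031 0.0024] F [-0.1 -2.4  6.5] w 46.0 t 11.05
shift [ 0.008 -0.011 -0.983] turn [0.004 0.006 0.005]
```

Emit:
{"api": "apply_moves", "payload": {
  "increments": [
    [[0,0,-0.1,0,0,0,-0.6],[0,0,-0.5,0,0,0,-0.6],[0,0,-1,0,0,0,-0.6],[0,0,-1,0,0,0,-0.6]]
  ]
}}

```text
clock: 11.45
position: [462.8, 285.5, 239.1]
ee_rot: [-0.037, 0.999, 0.005, 0.006]
contact_force: [1.7, 1.1, -3.0]
gripper_width: 46.1
```

Emit:
{"api": "apply_moves", "payload": {
  "increments": [
    [[0,0,-0.5,0,0,0.3,-0.6],[0,0,-0.8,0,0,0.64,-0.6],[0,0,-0.8,0,0,0.64,-0.6],[0,0,-0.8,0,0,0.64,-0.6],[0,0,-0.8,0,0,0.64,-0.6]]
  ]
}}

```text
clock: 11.95
position: [459.0, 282.3, 309.1]
ee_rot: [0.123, 0.992, -0.002, -0.002]
contact_force: [-0.1, 0.2, -3.8]
gripper_width: 46.4
```

```bash
python3 - <<'E'
from h import *; import pickle
W=arm.get_image("wrist"); save(W,"w7.png"); pickle.dump(W,open("w7.pkl","wb"))
delta(506,58,314,-0.25)
E
```

```text
pos [459.2 282.4 309.1] yaw -0.2476 tilt [-0.0039 -0.003 ] F [-0.5  0.  -4.2] w 46.1 t 12.0
shift [-1.004 -2.061 -0.044] turn [-0.008 -0.006  0.005]
```

View pics/w7.png

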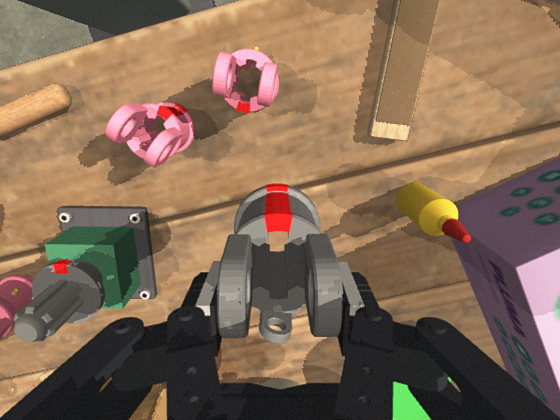

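```bash
cat > hand.py <<'E'
from h import *; import pickle,sys
def inhand(W,s,name,rowmax=262,cols=(205,350),off=134.):
    k=np.zeros((420,560),np.float32)
    h=cv2.cvtColor(W["img"],cv2.COLOR_RGB2HSV); m=((h[...,1]<60)|(((h[...,0]<6)|(h[...,0]>174))&(h[...,1]>190)))
    m=m.astype(np.uint8); q=np.zeros_like(m); q[150:rowmax,cols[0]:cols[1]]=m[150:rowmax,cols[0]:cols[1]]
    n,l,st,_=cv2.connectedComponentsWithStats(q); q=(l==1+np.argmax(st[1:,4])).astype(np.uint8)
    c,_=cv2.findContours(q,cv2.RETR_EXTERNAL,cv2.CHAIN_APPROX_NONE); o=np.zeros_like(q); cv2.drawContours(o,c,-1,1,-1)
    o=cv2.morphologyEx(o,cv2.MORPH_CLOSE,np.ones((9,9)))
    k=o.astype(np.float32); z0=s["position"][2]-off
    M=np.zeros((420,560),np.float32); M[:rowmax]=1
    f=lambda v: float((np.abs(yokemask(W,v[0],v[1],v[2]/20,z0)-k)*M).sum())
    x,y=s["position"][:2]; tx=-np.array([1-2*(s["ee_rot"][1]**2+s["ee_rot"][2]**2), 2*s["ee_rot"][0]*s["ee_rot"][1]]); yaw=np.arctan2(tx[1],tx[0])
    st=(x,y,yaw*20)
    r=minimize(f,st,method="Nelder-Mead",options=dict(initial_simplex=[st,(x+5,y,st[2]),(x,y+5,st[2]),(x,y,st[2]+2)],xatol=.1,fatol=.5))
    v=r.x; th=v[2]/20
    c,sn=np.cos(yaw),np.sin(yaw); d=v[:2]-[x,y]
    print("yoke",v[:2],"yaw",th,"cost",r.fun,k.sum(),"rel to TCP in yaw frame",[d[0]*c+d[1]*sn,-d[0]*sn+d[1]*c],"dyaw",th-yaw)
    sc=4; box=(200,150,350,290)
    big=cv2.resize(W["img"][box[1]:box[3],box[0]:box[2]],None,fx=sc,fy=sc,interpolation=cv2.INTER_CUBIC)
    mm=yokemask(W,v[0],v[1],th,z0)
    for a,col in ((mm>.5,(0,255,0)),(k>.5,(255,0,255))):
        cc,_=cv2.findContours(a.astype(np.uint8),cv2.RETR_EXTERNAL,cv2.CHAIN_APPROX_NONE)
        cv2.drawContours(big,[((q-[box[0],box[1]]+.5)*sc).astype(np.int32) for q in cc],-1,col,1)
    # mark yaw
    for t,col in ((th,(0,255,255)),(yaw,(255,255,0))):
        X=v[:2]-25*np.array([np.cos(t),np.sin(t)])
        for z in (4,56):
            q=(proj(W,(X[0],X[1],z0+z))-[box[0],box[1]]+.5)*sc; cv2.circle(big,tuple(q.astype(int)),4,col,-1)
    cv2.imwrite("pics/"+name,big[:,:,::-1])
    return v
E
python3 - <<'E'
from hand import *
W=pickle.load(open("w7.pkl","rb")); s=arm.read_state(); inhand(W,s,"w7f.png")
# shaft yaw from w2, with red mark corners at z=95
W2=pickle.load(open("w2.pkl","rb"))
k=red(W2,(265,145,300,170)); ys,xs=np.nonzero(k); print(atz(W2,(xs.mean(),ys.mean()),95))
# collar ellipse
E
```

```text
yoke [456.44065264 281.06391265] yaw -0.4311831026997739 cost 112.5 6549.0 rel to TCP in yaw frame [np.float64(-2.3507919403316873), np.float64(-1.9786997754362452)] dyaw -0.18355430122370417
[478.32140819  65.22221121  95.        ]
```

View pics/w7f.png

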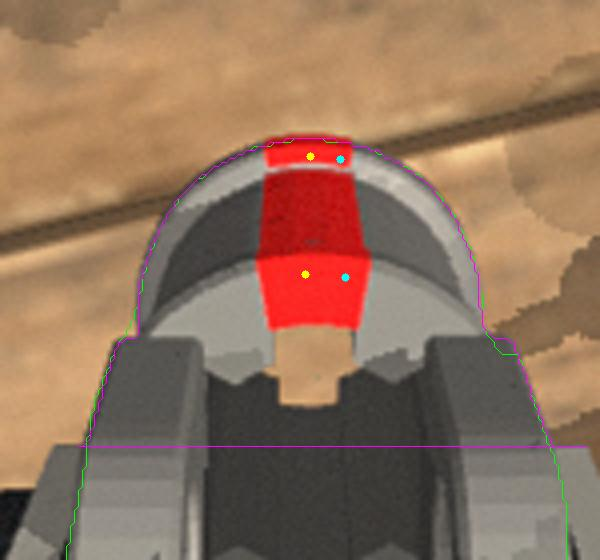

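```bash
sed -i 's#v\[2\]/20,z0)-k#yaw,z0)-k#; s#th=v\[2\]/20$#th=yaw#' hand.py; python3 - <<'E'
from hand import *
W=pickle.load(open("w7.pkl","rb")); s=arm.read_state()
for off in (132,134,136): inhand(W,s,"w7f.png",off=off)
for off in (134,): inhand(W,s,"w7f.png",rowmax=240,off=off)
E
```

```text
yoke [456.12847664 281.70970568] yaw -0.24762880147606972 cost 258.0 6549.0 rel to TCP in yaw frame [np.float64(-2.8117330293346074), np.float64(-1.4291219399559008)] dyaw 0.0
yoke [456.6612711  281.63056918] yaw -0.24762880147606972 cost 259.5 6549.0 rel to TCP in yaw frame [np.float64(-2.2757939380327104), np.float64(-1.375253488199998)] dyaw 0.0
yoke [457.04560637 281.4052608 ] yaw -0.24762880147606972 cost 255.25 6549.0 rel to TCP in yaw frame [np.float64(-1.8479579143494025), np.float64(-1.4994863425364193)] dyaw 0.0
yoke [456.48824325 280.91381154] yaw -0.24762880147606972 cost 280.9375 3946.0 rel to TCP in yaw frame [np.float64(-2.267862367700964), np.float64(-2.112557526983006)] dyaw 0.0
```

View pics/w7f.png

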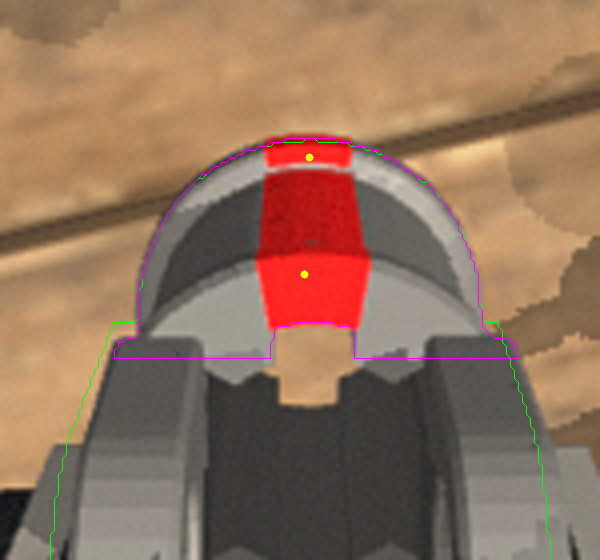

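```bash
cat > hand2.py <<'E'
from h import *; import pickle
from scipy.spatial.transform import Rotation as Ro
def ymask(p,Q0,R,up=4):
    m=np.zeros((420*up,560*up),np.uint8); t=np.linspace(0,2*np.pi,49)
    def hull(P):
        Q=np.array(P)@R.T+Q0
        T=np.array(p["pose"]); c=(Q-T[:3,3])@T[:3,:3]; q=np.c_[p["cx"]-p["fx"]*c[:,0]/c[:,2], p["cy"]+p["fy"]*c[:,1]/c[:,2]]
        cv2.fillConvexPoly(m,cv2.convexHull((q*up+(up-1)/2).astype(np.float32)).round().astype(np.int32),1)
    C=lambda r,z:[(r*np.cos(a),r*np.sin(a),z) for a in t]
    hull(C(27,0)+C(27,7)); hull(C(23.5,0)+C(23.5,56)); hull(C(27,50)+C(27,56))
    for s in (1,-1):
        pr=[(-17,50),(17,50)]+[(17*np.cos(a),80+17*np.sin(a)) for a in np.linspace(0,np.pi,17)]
        hull([(a,s*yy,b) for a,b in pr for yy in (13,23.5)])
    return cv2.resize(m.astype(np.float32),(560,420),interpolation=cv2.INTER_AREA)
def fit6(W,s,rowmax=258,cols=(205,350),off=134.,name=None):
    h=cv2.cvtColor(W["img"],cv2.COLOR_RGB2HSV); isred=((h[...,0]<6)|(h[...,0]>174))&(h[...,1]>190)
    m=((h[...,1]<60)|isred).astype(np.uint8)
    q=np.zeros_like(m); q[150:rowmax,cols[0]:cols[1]]=m[150:rowmax,cols[0]:cols[1]]
    n,l,st,_=cv2.connectedComponentsWithStats(q); q=(l==1+np.argmax(st[1:,4])).astype(np.uint8)
    k=np.zeros((420,560),np.float32)
    for r in range(150,rowmax):
        c=np.nonzero(q[r])[0]
        if len(c): k[r,c[0]:c[-1]+1]=1
    rm=np.zeros_like(q); rm[150:rowmax,240:310]=isred[150:rowmax,240:310]; ys,xs=np.nonzero(rm)
    r0=ys.min(); c0=xs[ys<=r0+5].mean(); rb=ys.max(); c1=xs[(ys<=rb-4)&(ys>=rb-12)].mean()
    Rt=Ro.from_quat(s["ee_rot"]).as_matrix(); yaw=np.arctan2(-Rt[1,0],-Rt[0,0])
    M=np.zeros((420,560),np.float32); M[:rowmax]=1
    def P(v):
        R=Ro.from_euler("ZYX",[yaw+v[2]/20,v[4]/40,v[3]/40]).as_matrix()
        a=np.array([np.cos(yaw),np.sin(yaw),0]); b=np.array([-np.sin(yaw),np.cos(yaw),0])
        # pivot at grasp point 80 above underside
        G=s["position"]+a*v[0]+b*v[1]-[0,0,off-80]
        return G-R@[0,0,80],R
    def f(v):
        Q,R=P(v); e=float((np.abs(ymask(W,Q,R)-k)*M).sum())
        u=proj(W,Q+R@[-26,0,4])[0]-c0; w=proj(W,Q+R@[-24,0,56])[0]-c1
        return e+20*(u*u+w*w)
    s0=np.zeros(5); best=None
    for _ in range(3):
        r=minimize(f,s0,method="Nelder-Mead",options=dict(initial_simplex=[s0]+[s0+2*e for e in np.eye(5)],xatol=.03,fatol=.3,maxiter=500)); s0=r.x
    v=r.x; Q,R=P(v)
    print("grasp rel (x,y)mm",np.round(v[:2],2),"dyaw",round(v[2]/20,3),"roll(x)",round(v[3]/40,3),"pitch(y)",round(v[4]/40,3),"cost",round(r.fun,1),"underside centre",np.round(Q,1),"yaw tool",round(yaw,3))
    if name:
        sc=4; box=(200,150,350,290)
        big=cv2.resize(W["img"][box[1]:box[3],box[0]:box[2]],None,fx=sc,fy=sc,interpolation=cv2.INTER_CUBIC)
        for a,col in ((ymask(W,Q,R)>.5,(0,255,0)),(k>.5,(255,0,255))):
            cc,_=cv2.findContours(a.astype(np.uint8),cv2.RETR_EXTERNAL,cv2.CHAIN_APPROX_NONE)
            cv2.drawContours(big,[((q-[box[0],box[1]]+.5)*sc).astype(np.int32) for q in cc],-1,col,1)
        for X in ([-26,0,4],[-24,0,56]):
            q=(proj(W,Q+R@X)-[box[0],box[1]]+.5)*sc; cv2.circle(big,tuple(q.astype(int)),4,(255,255,0),-1)
        cv2.imwrite("pics/"+name,big[:,:,::-1])
    return Q,R,v
E
python3 - <<'E'
from hand2 import *
W=pickle.load(open("w7.pkl","rb")); s=arm.read_state()
fit6(W,s,name="w7g.png"); fit6(W,s,rowmax=250)
E
```

```text
grasp rel (x,y)mm [-0.83 -0.3 ] dyaw 0.008 roll(x) -0.024 pitch(y) 0.021 cost 85.8 underside centre [456.3 280.9 175.1] yaw tool -0.248
grasp rel (x,y)mm [ 0.35 -0.21] dyaw 0.007 roll(x) -0.025 pitch(y) 0.037 cost 79.4 underside centre [456.2 280.9 175.2] yaw tool -0.248
```

View pics/w7g.png

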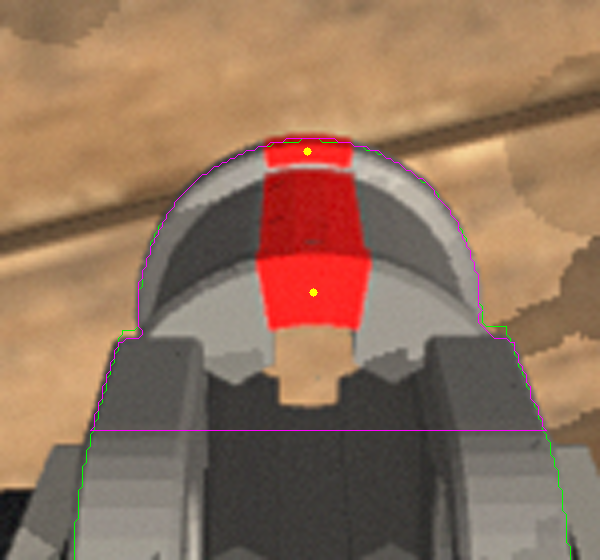

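Emit:
{"api": "apply_moves", "payload": {
  "increments": [
    [[-0.5,-1,-0.04,0,0,0,-0.6],[-0.5,-1,-0.04,0,0,0,-0.6],[-0.5,-1,-0.04,0,0,0,-0.6]]
  ]
}}

```text
clock: 12.3
position: [483.5, 170.2, 313.8]
ee_rot: [0.125, 0.992, -0.002, -0.002]
contact_force: [-0.3, 0.6, -4.4]
gripper_width: 46.0
```

Emit:
{"api": "apply_moves", "payload": {
  "increments": [
    [[-0.2,-0.5,0,0,0,0,-0.6],[-0.2,-0.5,0,0,0,0,-0.6],[-0.2,-0.5,0,0,0,0,-0.6],[-0.2,-0.5,0,0,0,0,-0.6]]
  ]
}}

```text
clock: 12.7
position: [491.0, 120.9, 314.7]
ee_rot: [0.124, 0.992, -0.0, -0.001]
contact_force: [-0.1, 0.7, -4.0]
gripper_width: 46.5
```

```bash
python3 - <<'E'
from hand2 import *
W=arm.get_image("wrist"); s=arm.read_state(); save(W,"w8.png"); pickle.dump((W,s),open("w8.pkl","wb"))
T=arm.get_image("top"); S=arm.get_image("scene"); pickle.dump((S,T),open("w8st.pkl","wb"))
delta(506,58,314,-0.25)
fit6(W,s,name="w8g.png")
E
```

```text
pos [491.  121.5 315.1] yaw -0.2465 tilt [-0.0005 -0.0001] F [-0.6 -0.1 -3.6] w 46.2 t 12.85
shift [-0.3   -0.579  0.011] turn [-0.001 -0.001  0.007]
grasp rel (x,y)mm [-23.3  -6.4] dyaw -0.27 roll(x) 0.03 pitch(y) -0.233 cost 2184.8 underside centre [484.1 113.8 183. ] yaw tool -0.247
```

View pics/w8.png

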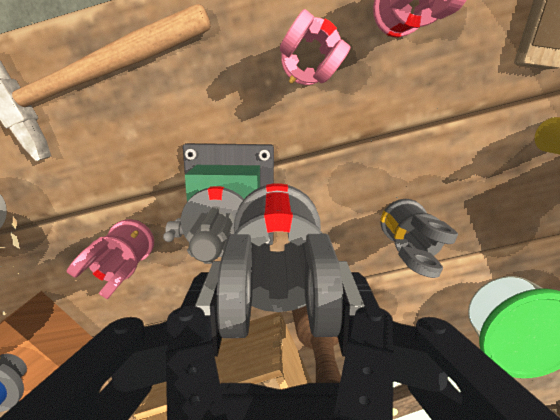

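```bash
python3 - <<'E'
from hand2 import *
W,s=pickle.load(open("w8.pkl","rb")); sc=5.4; b=(160,160,270,270)
big=cv2.resize(W["img"][b[1]:b[3],b[0]:b[2]],None,fx=sc,fy=sc,interpolation=cv2.INTER_CUBIC)
cv2.imwrite("pics/w8c.png",big[:,:,::-1])
def circ(x,y,z,r,col):
    q=np.array([proj(W,(x+r*np.cos(a),y+r*np.sin(a),z)) for a in np.linspace(0,2*np.pi,60)])
    cv2.polylines(big,[((q-b[:2]+.5)*sc).astype(np.int32)],True,col,1)
x,y=506,58
circ(x,y,95,33,(0,255,0)); circ(x,y,150,12.5,(0,255,255)); circ(x,y,150,9,(0,255,255))
yaw=-.25
for r in (27,33):
    q=proj(W,(x-r*np.cos(yaw),y-r*np.sin(yaw),95)); cv2.circle(big,tuple(((q-b[:2]+.5)*sc).astype(int)),3,(255,255,0),-1)
for i in range(6):
    a=yaw+i*np.pi/3
    q=proj(W,(x+17*np.cos(a),y+17*np.sin(a),142)); cv2.circle(big,tuple(((q-b[:2]+.5)*sc).astype(int)),3,(255,0,255),-1)
cv2.imwrite("pics/w8d.png",big[:,:,::-1])
E
```

```text
(no output)
```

View pics/w8c.png

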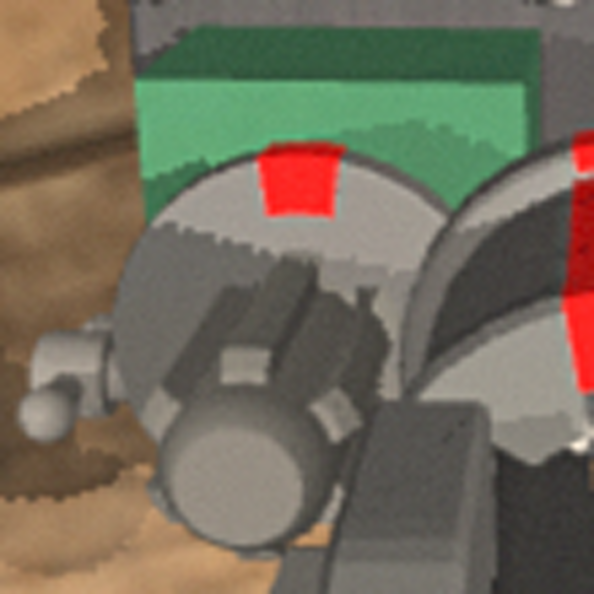

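View pics/w8d.png

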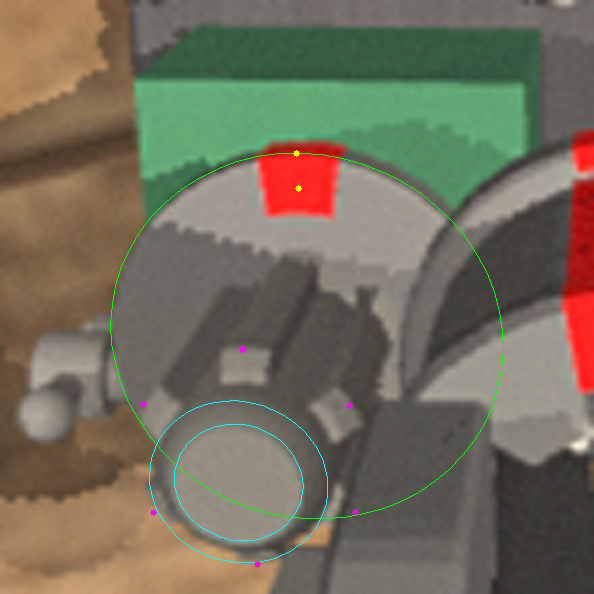

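Emit:
{"api": "apply_moves", "payload": {
  "increments": [
    [[0,0.4,0,-0.05,-0.04,0.02,-0.6],[0,0.4,0,-0.05,-0.04,0.02,-0.6],[0,0.4,0,-0.05,-0.04,0.02,-0.6],[0,0.4,0,-0.05,-0.04,0.02,-0.6],[0,0.4,0,-0.05,-0.04,0.02,-0.6]]
  ]
}}

```text
clock: 13.35
position: [500.7, 159.0, 315.4]
ee_rot: [0.129, 0.992, 0.011, 0.011]
contact_force: [0.4, -0.5, -3.4]
gripper_width: 46.2
```

```bash
python3 - <<'E'
from hand2 import *
W=arm.get_image("wrist"); s=arm.read_state(); save(W,"w9.png"); pickle.dump((W,s),open("w9.pkl","wb"))
delta(506,58,314,-0.25)
for r in (246,252,258): fit6(W,s,rowmax=r,name="w9g.png")
E
```

```text
pos [500.8 158.9 315.5] yaw -0.2586 tilt [0.0254 0.019 ] F [-0.1 -0.3 -4.8] w 45.8 t 13.4
shift [-0.308 -0.962 -0.003] turn [ 0.05   0.04  -0.017]
grasp rel (x,y)mm [-8.87 -2.64] dyaw -0.173 roll(x) 0.015 pitch(y) -0.085 cost 1522.1 underside centre [498.2 156.9 181.8] yaw tool -0.259
grasp rel (x,y)mm [-8.74 -2.7 ] dyaw -0.178 roll(x) 0.013 pitch(y) -0.083 cost 1596.7 underside centre [498.1 156.7 181.7] yaw tool -0.259
grasp rel (x,y)mm [0.31 0.9 ] dyaw -0.045 roll(x) -0.009 pitch(y) 0.019 cost 1759.3 underside centre [499.6 159.4 181.5] yaw tool -0.259
```

View pics/w9g.png

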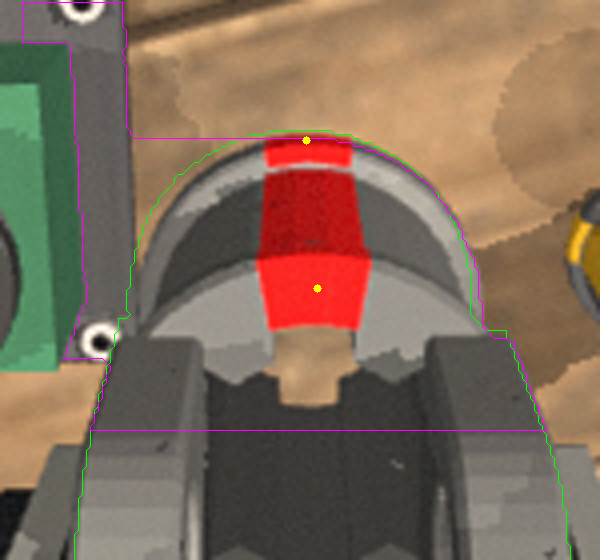

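```bash
cat > inh.py <<'E'
from hand2 import *
def yoke_in_cam():
    W=pickle.load(open("w7.pkl","rb"))
    s=dict(position=np.array([459.2,282.4,309.1]),ee_rot=np.array([0.123,0.992,-0.002,-0.002])/np.linalg.norm([0.123,0.992,-0.002,-0.002]))
    out=[]
    for r in (250,254,258):
        Q,R,v=fit6(W,s,rowmax=r); out.append((Q,R))
    Q=np.mean([o[0] for o in out],0); R=Ro.from_matrix([o[1] for o in out]).mean().as_matrix()
    M=np.eye(4); M[:3,:3]=R; M[:3,3]=Q
    return np.linalg.inv(np.array(W["pose"]))@M
E
python3 - <<'E'
from inh import *
C=yoke_in_cam(); np.save("yoke_cam.npy",C)
W,s=pickle.load(open("w9.pkl","rb"))
M=np.array(W["pose"])@C
print("underside",M[:3,3],"axis",M[:3,2],"yaw",np.arctan2(M[1,0],M[0,0]))
print("need",np.array([506,58])-M[:2,3],"TCP target",s["position"][:2]+np.array([506,58])-M[:2,3])
E
```

```text
grasp rel (x,y)mm [ 0.04 -0.42] dyaw 0.005 roll(x) -0.022 pitch(y) 0.033 cost 77.5 underside centre [456.2 280.9 175.2] yaw tool -0.247
grasp rel (x,y)mm [ 0.05 -0.41] dyaw 0.005 roll(x) -0.022 pitch(y) 0.033 cost 85.5 underside centre [456.2 280.9 175.2] yaw tool -0.247
grasp rel (x,y)mm [-0.3  -0.55] dyaw 0.002 roll(x) -0.02 pitch(y) 0.029 cost 90.7 underside centre [456.2 281.  175.1] yaw tool -0.247
underside [501.77796106 160.54488455 181.39479574] axis [ 0.00629782 -0.00876751  0.99994173] yaw -0.25273578895867727
need [   4.22203894 -102.54488455] TCP target [504.98552492  56.37280637]
```

Emit:
{"api": "apply_moves", "payload": {
  "increments": [
    [[-0.15,-0.49,0,0,0,0,-0.6],[-0.3,-0.98,0,0,0,0,-0.6],[-0.3,-0.98,0,0,0,0,-0.6],[-0.3,-0.98,0,0,0,0,-0.6],[-0.3,-0.98,0,0,0,0,-0.6]]
  ]
}}

```text
clock: 13.9
position: [505.1, 57.0, 313.8]
ee_rot: [0.129, 0.992, 0.011, 0.012]
contact_force: [-0.7, 0.6, -4.2]
gripper_width: 46.2
```

```bash
cat >> h.py <<'E'
def yoke_now(tx=506,ty=58):
    W=arm.get_image("wrist"); s=arm.read_state(); M=np.array(W["pose"])@np.load("yoke_cam.npy")
    from scipy.spatial.transform import Rotation as Ro
    R=Ro.from_quat(s["ee_rot"]).as_matrix(); d=R.T@np.array([tx-M[0,3],ty-M[1,3],0])
    print("underside",np.round(M[:3,3],1),"axis",np.round(M[:2,2],4),"yaw",round(float(np.arctan2(M[1,0],M[0,0])),4),"tool shift",np.round(d/100,3),"TCP",np.round(s["position"],1),"F",np.round(s["contact_force"],1),"Mo",np.round(s["wrist_torque"],2),"w",round(s["gripper_width"],1),"t",s["clock"])
    return W
E
python3 - <<'E'
from h import *
W=yoke_now(); save(W,"w10.png")
E
```

```text
underside [506.3  58.6 179.8] axis [ 0.0053 -0.0095] yaw -0.2531 tool shift [ 0.001 -0.007 -0.   ] TCP [505.1  57.4 313.7] F [-0.2  1.3 -4.8] Mo [-0.06  0.05 -0.07] w 46.2 t 13.95
```

View pics/w10.png

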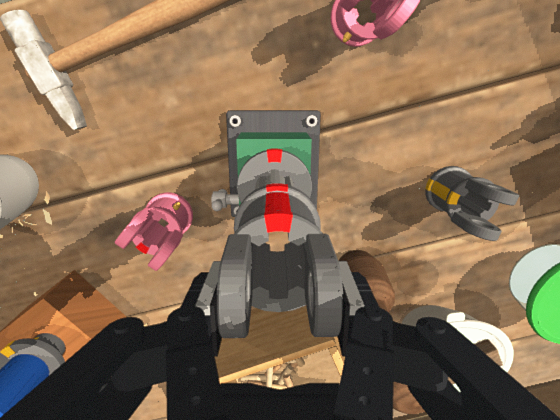

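Emit:
{"api": "apply_moves", "payload": {
  "increments": [
    [[0.005,-0.012,0.15,0,0,0,-0.6],[0.007,-0.015,0.25,0,0,0,-0.6],[0.007,-0.015,0.33,0,0,0,-0.6],[0.007,-0.015,0.33,0,0,0,-0.6]]
  ]
}}

```text
clock: 14.35
position: [504.2, 56.6, 279.1]
ee_rot: [0.128, 0.992, 0.01, 0.01]
contact_force: [-0.1, -0.1, -3.9]
gripper_width: 46.4
```

```bash
python3 - <<'E'
from h import *
W=yoke_now(); save(W,"w11.png",(200,130,350,270),4)
E
```

```text
underside [504.9  58.  145.1] axis [ 0.0089 -0.008 ] yaw -0.252 tool shift [-0.011  0.003  0.   ] TCP [504.7  56.6 280. ] F [-0.1  0.3 -3.7] Mo [-0.05  0.08  0.06] w 46.1 t 14.4
```

View pics/w11.png

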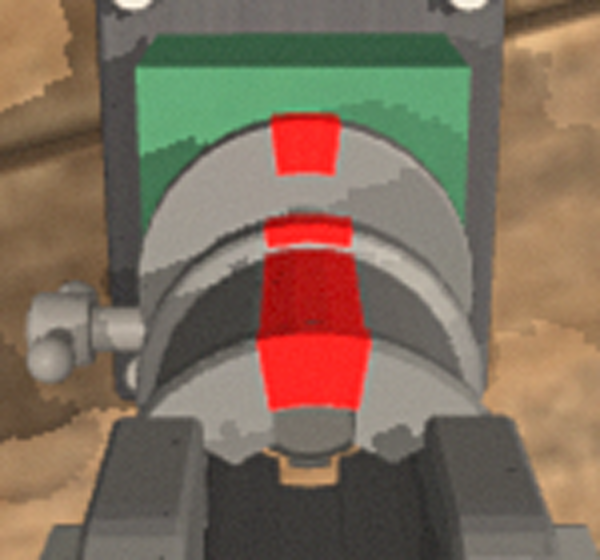

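Emit:
{"api": "apply_moves", "payload": {
  "increments": [
    [[-0.01,0,0.04,0,0,0,-0.6],[-0.01,0,0.08,0,0,0,-0.6],[-0.01,0,0.1,0,0,0,-0.6],[-0.01,0,0.1,0,0,0,-0.6]]
  ]
}}

```text
clock: 14.8
position: [505.8, 56.0, 270.3]
ee_rot: [0.129, 0.992, 0.011, 0.011]
contact_force: [-0.5, -0.2, -3.7]
gripper_width: 46.4
```

```bash
python3 - <<'E'
from h import *
W=yoke_now(); save(W,"w12.png",(200,130,350,270),4)
E
```

```text
underside [506.9  57.6 136.3] axis [ 0.0065 -0.0088] yaw -0.253 tool shift [ 0.009  0.002 -0.   ] TCP [505.9  56.1 270.5] F [ 0.7  0.1 -3.5] Mo [-0.1   0.03 -0.04] w 46.3 t 14.85
```

View pics/w12.png

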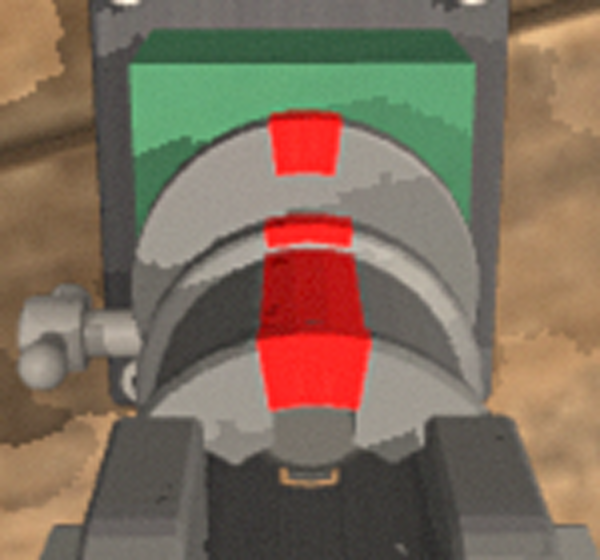

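Emit:
{"api": "apply_moves", "payload": {
  "increments": [
    [[0.005,0,0.06,0,0,0,-0.6],[0.007,-0.002,0.12,0,0,0,-0.6],[0.008,-0.003,0.18,0,0,0,-0.6],[0.008,-0.003,0.2,0,0,0,-0.6]]
  ]
}}

```text
clock: 15.25
position: [505.3, 56.3, 249.6]
ee_rot: [0.129, 0.992, 0.011, 0.011]
contact_force: [-0.9, 0.6, -3.5]
gripper_width: 46.3
```

```bash
python3 - <<'E'
from h import *
W=yoke_now()
E
```

```text
underside [506.3  57.8 115.6] axis [ 0.0073 -0.0086] yaw -0.2529 tool shift [ 0.003  0.001 -0.   ] TCP [505.3  56.3 249.5] F [ 0.3  0.2 -3.3] Mo [-0.05  0.11  0.03] w 45.9 t 15.3
```

Emit:
{"api": "apply_moves", "payload": {
  "increments": [
    [[0.003,-0.001,0.06,0,0,0,-0.6],[0.004,-0.003,0.12,0,0,0,-0.6],[0.005,-0.004,0.17,0,0,0,-0.6],[0.005,-0.004,0.19,0,0,0,-0.6],[0.005,-0.004,0.19,0,0,0,-0.6]]
  ]
}}

```text
clock: 15.8
position: [505.4, 56.5, 231.2]
ee_rot: [0.129, 0.992, 0.011, 0.011]
contact_force: [0.5, -0.5, -3.8]
gripper_width: 46.3
```

```bash
python3 - <<'E'
from h import *
W=yoke_now(); save(W,"w13.png",(200,130,350,270),4)
E
```

```text
underside [506.5  58.   97.2] axis [ 0.0066 -0.0087] yaw -0.2528 tool shift [ 0.005 -0.002 -0.   ] TCP [505.5  56.5 231.4] F [-1.4  0.4 -4.4] Mo [-0.09  0.06 -0.02] w 46.4 t 15.85
```

View pics/w13.png

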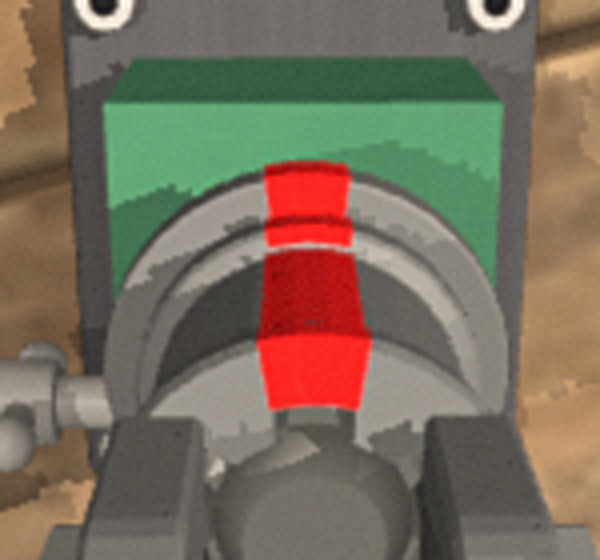

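Emit:
{"api": "apply_moves", "payload": {
  "increments": [
    [[0.003,-0.003,0.015,0,0,0,-0.6],[0.003,-0.003,0.03,0,0,0,-0.6],[0.003,-0.003,0.03,0,0,0,-0.6]]
  ]
}}

```text
clock: 16.15
position: [505.4, 56.4, 228.9]
ee_rot: [0.129, 0.992, 0.011, 0.012]
contact_force: [-1.2, 0.0, -1.9]
gripper_width: 46.0
```

```bash
python3 - <<'E'
from h import *
W=yoke_now()
E
```

```text
underside [506.6  58.   94.9] axis [ 0.0052 -0.0092] yaw -0.2526 tool shift [ 0.006 -0.002 -0.   ] TCP [505.4  56.4 228.9] F [ 1.   0.2 -2.3] Mo [-0.06  0.06 -0.03] w 46.5 t 16.2
```

Emit:
{"api": "apply_moves", "payload": {
  "increments": [
    [[0,0,0.015,0,0,0,-0.6],[0,0,0.03,0,0,0,-0.6],[0,0,0.03,0,0,0,-0.6]]
  ]
}}

```text
clock: 16.5
position: [506.3, 56.3, 228.6]
ee_rot: [0.128, 0.992, 0.011, 0.013]
contact_force: [-3.1, -1.4, 11.9]
gripper_width: 46.2
```

```bash
python3 - <<'E'
from h import *
W=yoke_now(); save(W,"w14.png",(200,130,350,270),4)
E
```

```text
underside [507.9  57.7  94.6] axis [ 0.0027 -0.008 ] yaw -0.2514 tool shift [ 0.019 -0.002 -0.   ] TCP [506.3  56.2 228.6] F [-2.6 -1.  11.2] Mo [-0.49  1.29 -0.02] w 46.3 t 16.55
```

View pics/w14.png

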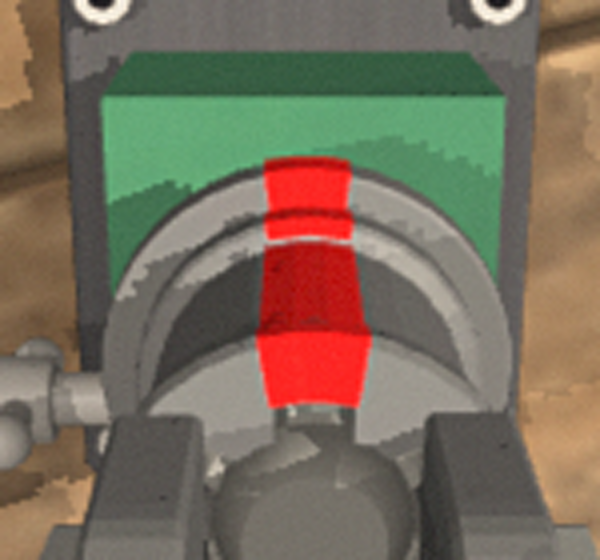

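Emit:
{"api": "apply_moves", "payload": {
  "increments": [
    [[0,0,-0.03,0,0,0,-0.6],[0,0,-0.03,0,0,0,0.8],[0,0,-0.03,0,0,0,0.8],[0,0,-0.03,0,0,0,0.8],[0,0,-0.03,0,0,0,0.8]]
  ]
}}

```text
clock: 17.05
position: [505.3, 56.5, 228.5]
ee_rot: [0.129, 0.992, 0.011, 0.011]
contact_force: [-0.5, -0.1, -0.2]
gripper_width: 77.1
```

```bash
python3 - <<'E'
from h import *
W=yoke_now(); save(W,"w15.png")
E
```

```text
underside [506.5  58.   94.5] axis [ 0.0059 -0.009 ] yaw -0.2527 tool shift [ 0.004 -0.001 -0.   ] TCP [505.3  56.4 228.5] F [-1.  -0.2  0.3] Mo [ 0.05  0.11 -0.  ] w 76.8 t 17.1
```

View pics/w15.png

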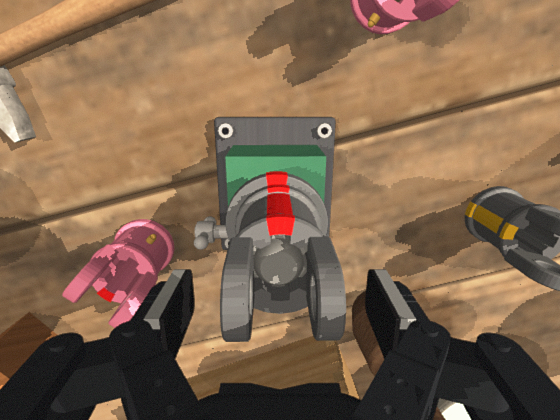

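Released and clear of the ears; retreat straight up and check.

Emit:
{"api": "apply_moves", "payload": {
  "increments": [
    [[-0.006,0.007,-0.3,0,0,0,0.8],[-0.02,0.025,-0.7,0,0,0,0.8],[-0.02,0.025,-1,0,0,0,0.8],[-0.02,0.025,-1,0,0,0,0.8]]
  ]
}}

```text
clock: 17.5
position: [507.0, 56.8, 333.6]
ee_rot: [0.128, 0.992, 0.013, 0.016]
contact_force: [0.4, 0.4, 0.3]
gripper_width: 76.8
```

Emit:
{"api": "apply_moves", "payload": {
  "increments": [
    [[0.4,0,-0.3,0,0,0,0.8],[0.4,0,-0.3,0,0,0,0.8],[0.4,0,-0.3,0,0,0,0.8]]
  ]
}}

```text
clock: 17.8
position: [465.3, 66.2, 358.0]
ee_rot: [0.128, 0.992, 0.012, 0.012]
contact_force: [0.4, 0.4, 0.4]
gripper_width: 77.0
```

```bash
python3 - <<'E'
from hand2 import *
W=arm.get_image("wrist"); S=arm.get_image("scene"); T=arm.get_image("top"); save(W,"w16.png"); save(S,"s16.png",(150,130,400,320),3.1); save(T,"t16.png",(165,120,435,310),2.95)
pickle.dump((W,S,T),open("w16.pkl","wb")); s=arm.read_state(); print(s["position"],s["clock"])
for r0,r1 in ((506,58),):
  pass
E
```

```text
[465.85144482  65.92648588 356.66255127] 17.95
```

View pics/w16.png

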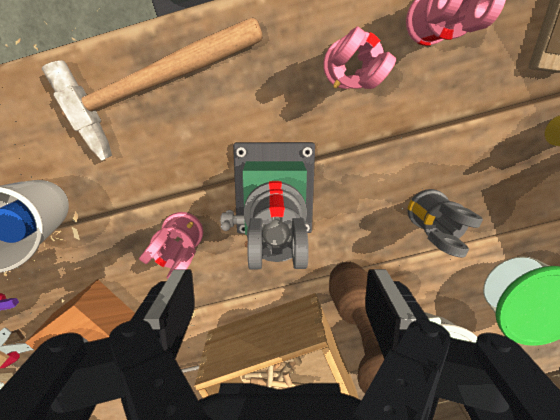

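View pics/s16.png

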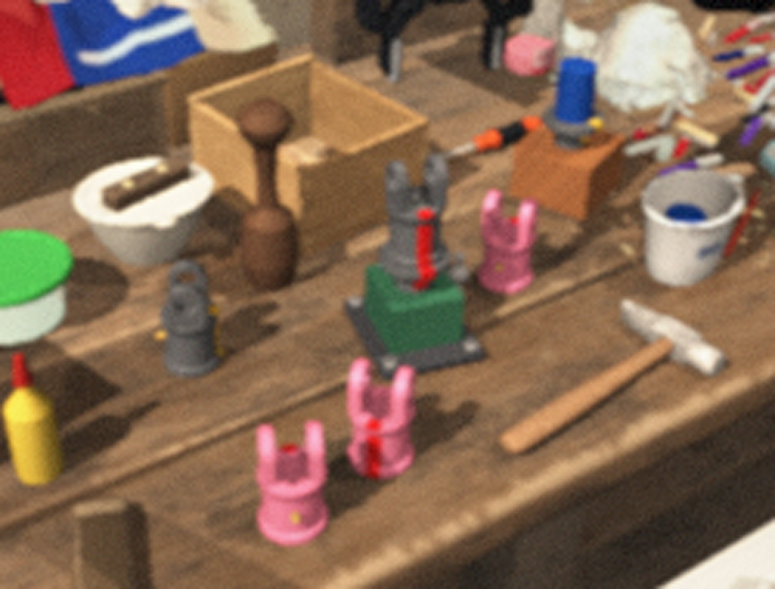

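View pics/t16.png

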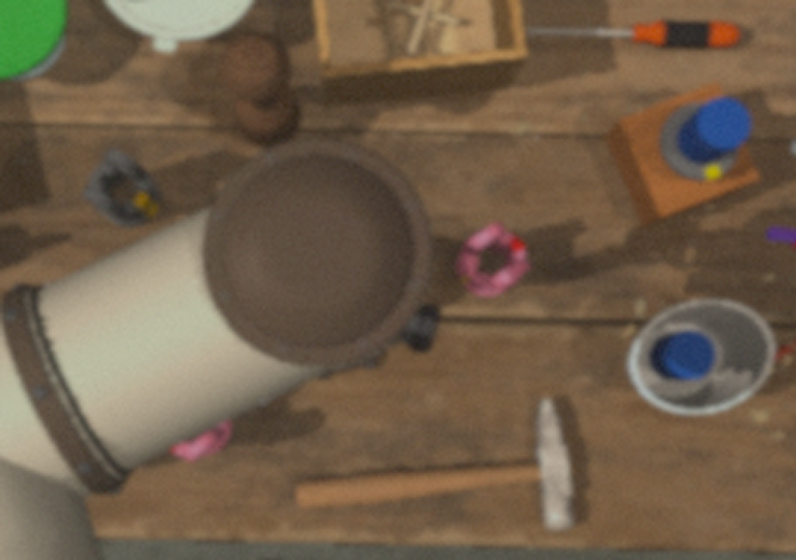

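```bash
python3 - <<'E'
from hand2 import *
W,S,T=pickle.load(open("w16.pkl","rb")); b=(225,160,335,280); sc=5
big=cv2.resize(W["img"][b[1]:b[3],b[0]:b[2]],None,fx=sc,fy=sc,interpolation=cv2.INTER_CUBIC)
for z0,col in ((95,(0,255,0)),(105,(255,0,255))):
    m=yokemask(W,506,58,-.25,z0)>.5
    c,_=cv2.findContours(m.astype(np.uint8),cv2.RETR_EXTERNAL,cv2.CHAIN_APPROX_NONE)
    cv2.drawContours(big,[((q-[b[0],b[1]]+.5)*sc).astype(np.int32) for q in c],-1,col,1)
cv2.imwrite("pics/w16f.png",big[:,:,::-1])
E
```

```text
(no output)
```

View pics/w16f.png

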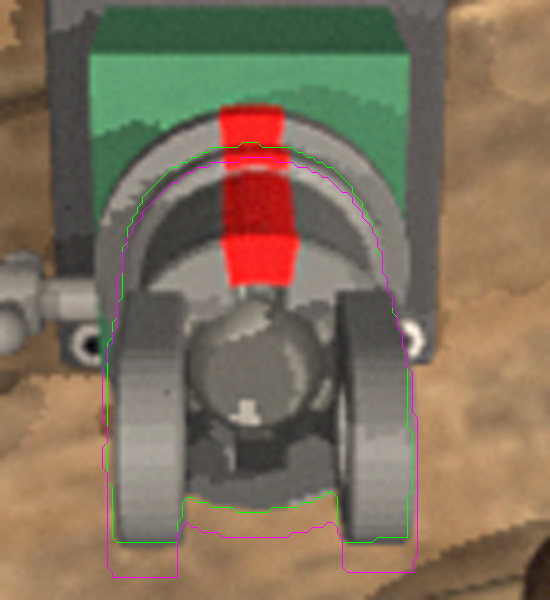

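The model outline for a fully seated yoke (green, underside at 95 mm) matches the picture, and the marks form one line. The pictures and the released forces agree, so I'm handing in.

```bash
python3 -c "
from bench import arm
print(arm.job_done())"
```

```text
the job is handed in; nothing more can be done
None
```

The job is done and handed in at about 18 s of robot time. The blue cap is in the white tub, and the red-marked grey yoke is seated on the red-marked shaft in the green clamp stand.

- **Cap:** I lifted it straight off the shaft and released it inside the tub. It stands upright there, and the tub looks unmoved in the pictures.
- **Yoke:** I chose the grey yoke with the red mark and left the pink look-alikes alone. It went down the splines with almost no force until it met the collar. It stopped with its underside at about 94.6 mm (the seat is at 95 mm) under roughly 15 N of pressing. I then let go and backed the gripper away.
- **Last checks:** In the wrist picture, the outline of a fully seated yoke matches the real one, far better than one drawn 10 mm higher. The two red marks run in one line. The yellow yoke, glue bottle, burnisher, pink yokes and the oak block's shaft all look as they did at the start.
- **What disagreed:** After I gripped the yoke it sat about 1.5 to 2 degrees tilted in the jaws, so I tilted the tool to straighten it before fitting. The top and scene cameras placed the shaft 1 to 2 mm away from the wrist camera's position; I used the wrist camera's. In the last top picture the arm hid the clamp, so the seating was checked only in the wrist and scene pictures.

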